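Square back on its peg, wide chisel ready over the groove

ROBOT

A 7-joint arm with a two-finger parallel gripper is mounted at the origin on the work surface. World frame = base frame: x ahead of the robot, y to its left, z up, the work surface at z = 0. Lengths are in m, angles in rad, forces in N, time in s.
With the tool pointing down it reaches from about 0.375 to 0.925 m from the base axis. Payload 3.1 kg.
Tool frame: the origin (TCP) lies at the very end of the fingers, on their centre line; the grasp point (between the pads) lies 19 mm behind it; y points along the fingers, x is the direction in which the jaws open and shut, and the axes are right-handed (so a half turn about y gives the same grasp; the last joint's range is limited). The gripper opens to 85 mm and grips with 20 to 120 N. Pads are 22 mm wide; open, the fingers measure 114 mm over their backs; the gripper's body (76 mm by 85 mm) begins 54 mm behind the grasp point. The pads swing forward as they close: fully open they stand 13 mm farther back than shut.
Start: joints at [1.042, 0.383, 0.044, 1.598, -0.018, 1.161, -0.05], TCP at [0.271, -0.591, 0.231] pointing down, gripper open.
Joint ranges: [-2.61, 2.61], [-0.41, 2.15], [-1.48, 1.57], [0, 2.5], [-1.57, 4.71], [0.05, 1.97], [-2.85, 2.85]. Speed limits (rad/s): [2.79, 2.79, 3.14, 3.14, 3.14, 3.14, 3.14].

INTERFACE

Orientations are given as [roll, pitch, yaw] about the fixed x, y, z axes, in that order (R = Rz(yaw) Ry(pitch) Rx(roll)).
In Python, from cell import ctrl gives the robot as it stands. The module is installed in compiled form; this text tells all that it offers.
- The arm moves only by the shell command python3 -m crank 'ROWS' [FORCE]. ROWS is JSON, a list of rows, each a list of 3 entries, a list of its own where there are three numbers: the shift along the tool's x, y, z in m, then the turn, a rotation vector about the tool's x, y, z in degrees, then the opening, from 0 (shut) to 1 (fully open). In form: [[[tx, ty, tz], [rx, ry, rz], fingers], ...]. A call has 1 to 12 rows; each row is the pose to reach, as a shift and turn from the pose commanded when the call began, along the tool's axes at that moment; what a row does not reach only later rows make up. A row lasts 1/12 s, in which the tool goes at most 41.7 mm and 7.16 degrees, less where a joint would pass 70% of its speed; a pose out of reach is approached as far as the arm can. A call with a gripper value outside its range is refused whole. The fingers move at their own pace and stop on an object; FORCE is the grip in N (left out, the last holds). Time passes only in rows, so rows that repeat a pose let the fingers close. It gives the time, the measured TCP pose, the force and the opening at its end, in the units of the state.
- ctrl.read_state(): the state, without advancing time (a new reading comes with each control period).
- ctrl.capture(name): name is "side" or "top" or "wrist"; returns the picture (480x640x3 uint8, red, green, blue); there is no depth.
- ctrl.camera_params(name): a dict with "K" (3x3 intrinsics, pixels), "T" (4x4, takes a point from camera to world coordinates). Camera axes: x right, y down, z forward; pixel columns grow to the right and rows downward; lengths in m; the calibration is good to about 2 mm. The wrist camera is an equidistant fisheye: a pixel r from the principal point sees the ray r / f radians off the axis. A picture is of the moment at which its call begins: read the wrist's pose just before it. camera_params takes no time and is no camera call; for the wrist camera it gives the pose at the moment of the call.
- ctrl.hand_in(): hands the job in, once; it reports no verdict.
The state is a dict: "clock": time; "joints": joint angles; "qd": joint speeds; "joint_torque": joint torques, N m; "eef_pos": TCP position; "eef_rot": TCP orientation; "wrist_force": force on the tool from outside, world axes, zero at the start; "moment": the same for the moment, N m; "opening": opening from 0.0 (shut) to 1.0 (fully open).
Only numpy, scipy, OpenCV 4.12 (cv2) and the standard library are available. Lean on these libraries where they do the work, as an engineer would, in place of code of your own. Each camera call takes 0.05 s, during which the arm holds its last target.

TASK

The groove across this board is marked out, so change over to paring: clear the flat metal square off the board by hanging it by its hole on the bare steel peg of the sloping tool board. Then draw the widest chisel out of the rack, turn it to slope at about 45 degrees with its cutting edge down, square across and centred on the groove's width, and hold it there with the edge a finger's breadth above the wood, ready for the first cut. Finish while still gripping the chisel in the air, and leave the other two chisels, the mallet and the glue bottle as they are.

Things in the scene. Friction and masses are not known exactly. Their poses are not given: they have to be found in the camera images.
- square_grip (a point): Grip point on the long arm of a loose flat L-shaped bare-aluminium square lying on the board, 6 mm thick, 0.15 kg; mid thickness, near its balance point (17 mm off to +y). x: along the long arm to the hole end; z: out of its upper face. Long arm 200 x 32 mm, from 80 mm behind to 120 mm ahead of this point; short arm 25 mm wide, at the end away from the hole, reaching to y = +110 mm
- square_hole (a point): Centre of the square's hanging hole, 16 mm across, through its 6 mm thickness, 104 mm along +x from square_grip. Same axes as square_grip
- peg (a point): Foot of the bare steel peg (8 mm thick, 54 mm long) on the face of the fixed plywood tool board, 205 mm above the bench. z: out along the peg, 45 degrees upwards and towards the workpiece; x: straight up the 45 degree slope; y: level. The face reaches 250 mm down and 50 mm up the slope from here, y = -75 to +175 mm, a 12 mm ledge at its foot. Screwdriver and spanner clipped on at y = +95 to +165 mm
- chisel_grip (a point): Grip point on the round wooden handle of the widest chisel, loose, 0.20 kg, standing edge down in the rack with the foot of its handle on the ledge. Handle 30 mm thick, 98 mm long, from 64 mm below to 34 mm above this point; bare steel blade 32 mm wide, 4.5 mm thick, 80 mm long below it. z: from edge to handle (up in the rack); y: along the blade's width and cutting edge
- chisel_edge (a point): Middle of that chisel's cutting edge, 144 mm below chisel_grip along its z. Same axes as chisel_grip
- rack: Fixed wooden chisel rack, origin under its centre on the bench. Ledge 70 mm (x) by 250 mm (y), its top 100 mm high, 18 mm thick, on two end cheeks; three slots 7.5 by 37 mm, long side along y, at y = -75, 0, +75 mm. One chisel in each, in any order, blades hanging up to 80 mm below the ledge's top
- mid_grip (a point): Middle of the handle (25 mm thick, 92 mm long) of the middle chisel, blade 18 mm wide, standing in the rack; leave it there
- small_grip (a point): Middle of the handle (23 mm thick, 88 mm long) of the narrowest chisel, blade 10 mm wide, standing in the rack; leave it there
- groove (a point): Centre of the groove at the level of the board's upper face, 30 mm above the bench. Board fixed, 130 mm (x) by 220 mm (y); the groove runs right across it along x, 37 mm wide, 5 mm deep. x: along the groove, to the robot's right; y: along the board, away from the robot; z up. A dark steel holdfast presses on its far end at x = +10 to +105, y = +70 to +100 mm, rising 63 mm above it
- mallet_head (a point): Centre of the head of a wooden mallet lying on the bench (head 75 by 120 by 58 mm, handle 200 mm long); a bystander
- glue: Yellow glue bottle standing on the bench, 58 mm thick, 170 mm tall, origin under its centre; a bystander

How it is judged:
By the outcome, as a careful person would: the job done as asked, in the order asked, and still so for the second after the job is handed in, while the arm keeps its last pose, push and grip.
It also fails if it takes over 67 s, if anything falls off the work surface, if the arm or the gripper's body presses on something with over 40 N, if the wrist force passes 120 N, or if a joint passes its speed limit or range.

## Working session

There is one attempt and no reset: what is moved stays moved. The work goes in short steps, Python scripts to look and compute and a shell command to move; the robot and the scene stay as the last step left them, time stands still between calls to the robot, and variables do not carry over. Pictures are saved under pics/ and viewed, and the job is handed in when it is done.

```bash
ls; mkdir -p pics
python3 - <<'E'
from cell import ctrl
import cv2
s=ctrl.read_state()
print(s)
for n in ("side","top","wrist"):
    p=ctrl.camera_params(n); print(n,p["K"],p["T"])
    im=ctrl.capture(n); cv2.imwrite(f"pics/{n}0.png",im[:,:,::-1])
E
```

```text
pics
{'clock': 0.0, 'joints': array([ 1.04223922,  0.38385442,  0.04383437,  1.59956624, -0.0178753 ,
        1.16119114, -0.04991721]), 'qd': array([ 4.98914994e-04, -4.04449592e-04,  4.92605341e-04, -2.18094320e-04,
       -1.12261294e-03, -8.01751085e-05,  6.33250814e-05]), 'joint_torque': array([ 1.64652433e-04, -4.33465576e+01,  1.02444749e+00, -2.49512404e+01,
        1.04331365e-02,  1.14064116e-02, -9.51742237e-06]), 'eef_pos': array([ 0.27101052, -0.58977736,  0.22987821]), 'eef_rot': array([-1.57096095,  0.0026217 , -1.13996728]), 'wrist_force': array([-0.24906979,  0.31246789,  1.43200842]), 'moment': array([-0.00079361,  0.04246973, -0.01431446]), 'opening': 0.9995795778208485}
side [[492.10818095   0.         320.84248863]
 [  0.         492.10818095 241.23131621]
 [  0.           0.           1.        ]] [[-0.89966064 -0.24397799  0.36205728  0.26254162]
 [-0.43658529  0.50655674 -0.74350088  0.72165743]
 [-0.00200471 -0.82696736 -0.56224636  0.71064502]
 [ 0.          0.          0.          1.        ]]
top [[456.97960928   0.         324.54435265]
 [  0.         456.97960928 236.83585561]
 [  0.           0.           1.        ]] [[ 0.02156661 -0.99042137  0.13638325  0.46900545]
 [-0.99967374 -0.02323036 -0.01061914  0.00847785]
 [ 0.01368565 -0.13610973 -0.99059923  1.14891773]
 [ 0.          0.          0.          1.        ]]
wrist [[371.64829954   0.         314.00849593]
 [  0.         371.64829954 239.84167598]
 [  0.           0.           1.        ]] [[ 0.41739254 -0.86364214 -0.28267599  0.34351056]
 [-0.90872392 -0.3973943  -0.12766601 -0.55593811]
 [-0.00207608  0.31016127 -0.95068169  0.37223604]
 [ 0.          0.          0.          1.        ]]
```

View pics/side0.png

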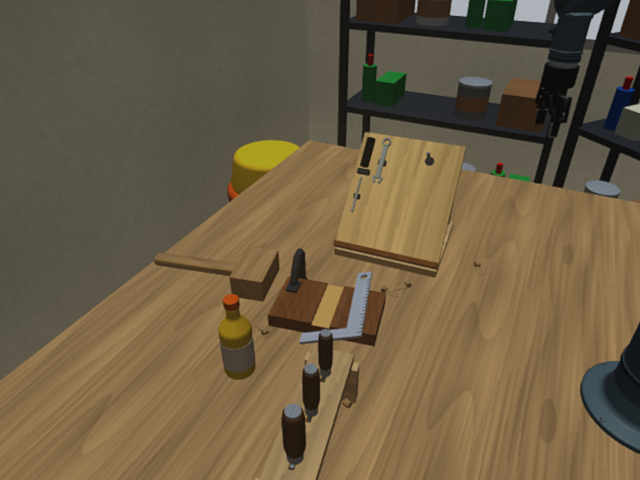

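View pics/top0.png

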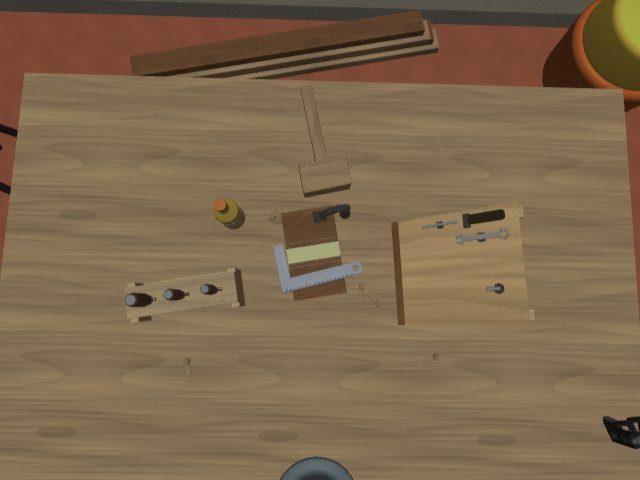

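View pics/wrist0.png

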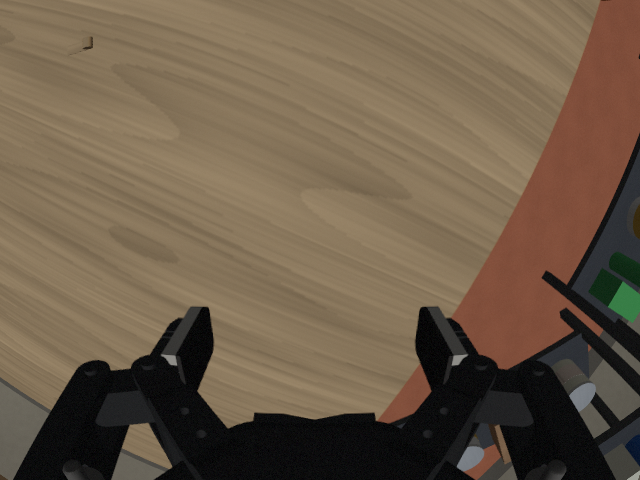

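```bash
cat > h.py <<'E'
import numpy as np, cv2
from scipy.spatial.transform import Rotation as Ro
from cell import ctrl
P={n:ctrl.camera_params(n) for n in("side","top")}
def ray(n,uv,P=P):
    K,T=P[n]["K"],P[n]["T"]; d=np.linalg.inv(K)@[uv[0],uv[1],1]; return T[:3,3],T[:3,:3]@d
def onz(n,uv,z):
    o,d=ray(n,uv); return o+d*(z-o[2])/d[2]
def tri(a,b):
    o1,d1=ray("top",a);o2,d2=ray("side",b)
    d1/=np.linalg.norm(d1);d2/=np.linalg.norm(d2)
    t=np.linalg.lstsq(np.c_[d1,-d2],o2-o1,rcond=None)[0]
    p,q=o1+d1*t[0],o2+d2*t[1]; return (p+q)/2,np.linalg.norm(p-q)
def proj(n,X):
    K,T=P[n]["K"],P[n]["T"]; c=K@(T[:3,:3].T@(np.asarray(X)-T[:3,3])); return c[:2]/c[2]
def crop(src,x0,y0,w,h,s,dst,grid=10):
    im=cv2.imread(src)[y0:y0+h,x0:x0+w]; im=cv2.resize(im,None,fx=s,fy=s,interpolation=cv2.INTER_CUBIC)
    im=np.clip(im.astype(float)*1.5,0,255).astype(np.uint8)
    for x in range((-x0)%grid,w,grid):
        cv2.line(im,(x*s,0),(x*s,6),(0,255,0),1)
        if (x+x0)%20==0: cv2.putText(im,str(x+x0),(x*s,16),0,.35,(0,255,255),1)
    for y in range((-y0)%grid,h,grid):
        cv2.line(im,(0,y*s),(6,y*s),(0,255,0),1)
        if (y+y0)%20==0: cv2.putText(im,str(y+y0),(8,y*s+4),0,.35,(0,255,255),1)
    cv2.imwrite(dst,im)
def shift(p,R):
    "tool shift+turn(deg) from current measured pose to world pose p,R(3x3)"
    s=ctrl.read_state(); R0=Ro.from_euler("xyz",s["eef_rot"]).as_matrix()
    return R0.T@(np.asarray(p)-s["eef_pos"]), np.degrees(Ro.from_matrix(R0.T@R).as_rotvec())
E
python3 - <<'E'
from h import *
crop("pics/top0.png",265,190,110,120,6,"pics/c1.png")
crop("pics/top0.png",380,190,160,140,5,"pics/c2.png")
crop("pics/top0.png",110,180,150,150,5,"pics/c3.png")
crop("pics/side0.png",220,120,260,220,3,"pics/c4.png")
crop("pics/side0.png",200,250,200,220,3,"pics/c5.png")
E
```

```text
(no output)
```

View pics/c1.png

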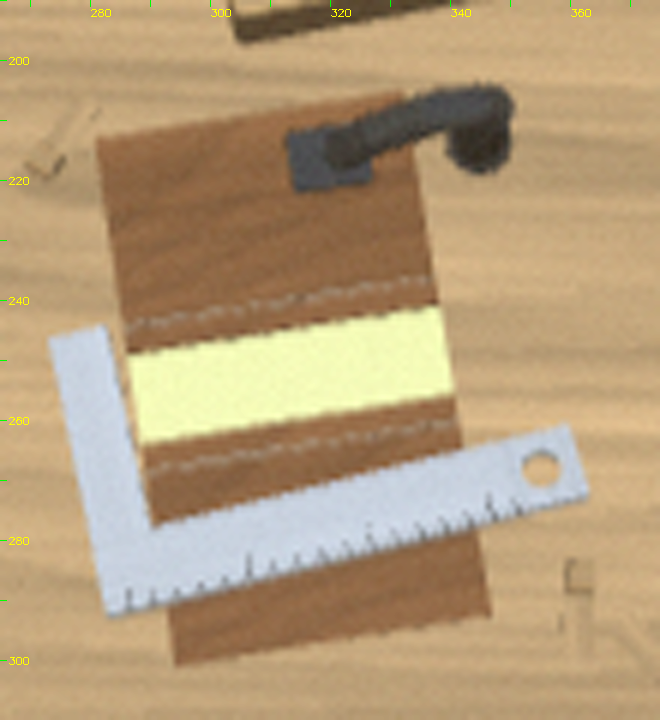

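View pics/c2.png

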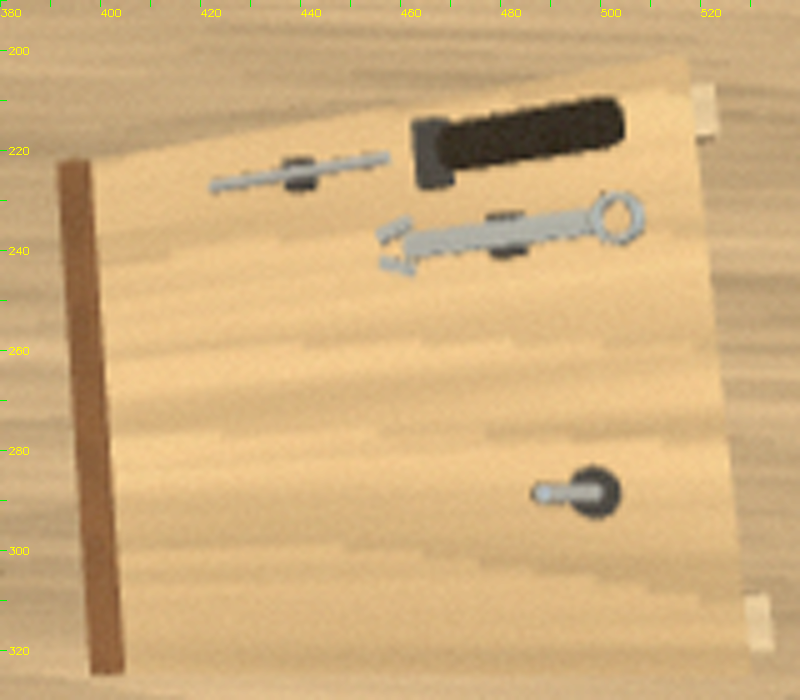

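View pics/c3.png

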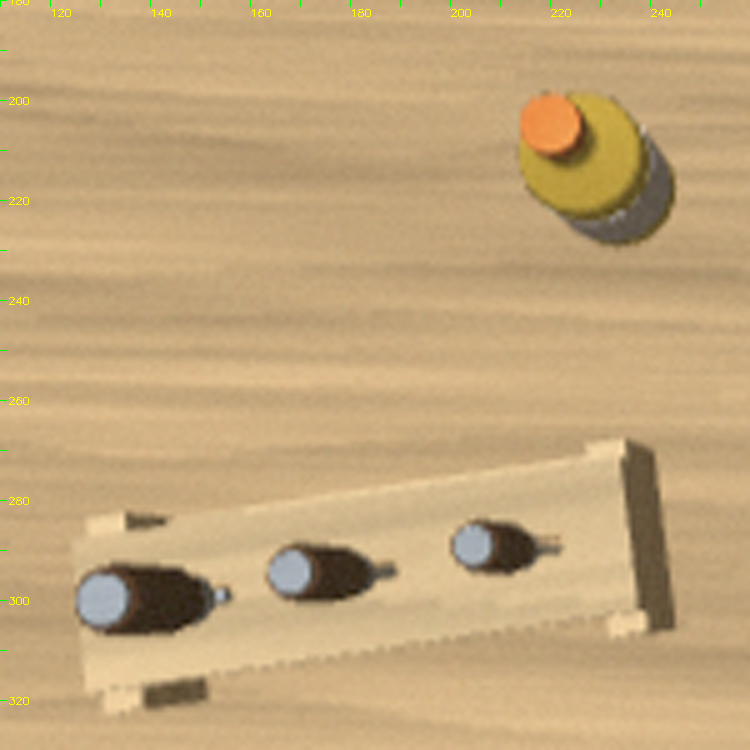

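View pics/c4.png

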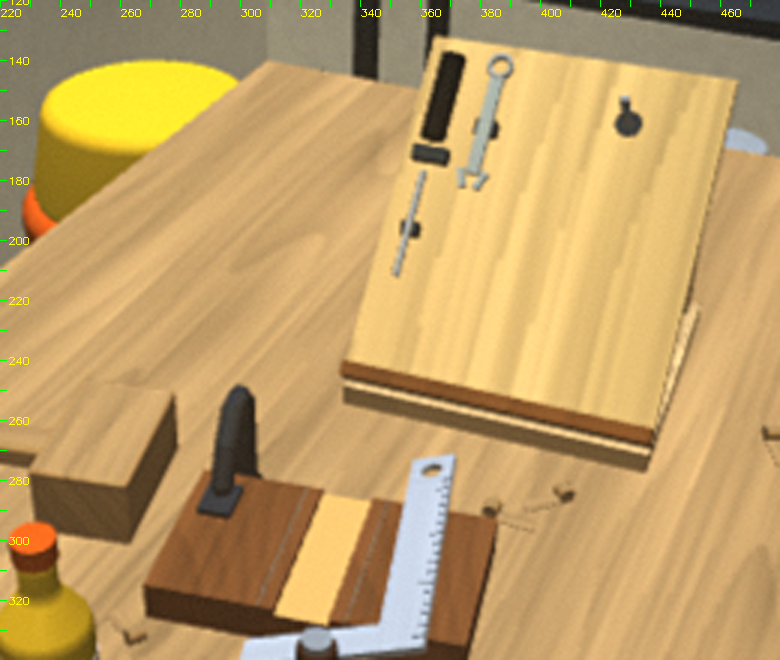

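View pics/c5.png

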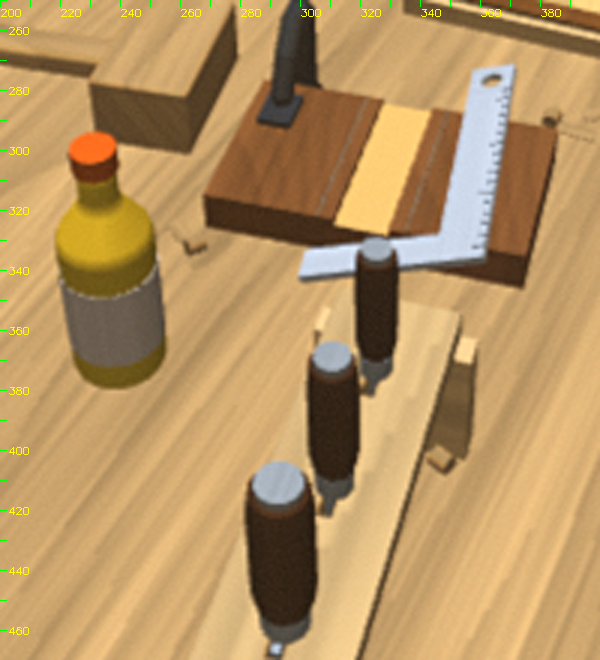

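Run:
```python
from h import *
np.set_printoptions(precision=4,suppress=True)
A=lambda x,y:((x+.5)/6+265-.5,(y+.5)/6+190-.5)
B=lambda x,y:((x+.5)/5+380-.5,(y+.5)/5+190-.5)
C=lambda x,y:((x+.5)/5+110-.5,(y+.5)/5+180-.5)
D=lambda x,y:((x+.5)/3+220-.5,(y+.5)/3+120-.5)
E=lambda x,y:((x+.5)/3+200-.5,(y+.5)/3+250-.5)
print("square z=.036")
for k,p in dict(hole=(541,468),corner=(107,615),endlow=(588,497),endup=(570,425),inner=(152,526),shorttip=(48,338),shorttip2=(104,325)).items(): print(k,onz("top",A(*p),.036))
print("hole side",onz("side",D(432,468),.036), onz("side",E(491,80),.036))
print("groove .03")
g=[onz("top",A(*p),.03) for p in[(128,355),(440,308),(453,393),(140,443)]]
for q in g: print(q)
print("ctr",np.mean(g,0))
gs=[onz("side",D(*p),.03) for p in[(322,492),(373,500),(328,626),(272,612)]]
for q in gs: print("side",q)
print("sidectr",np.mean(gs,0))
print("board",[onz("top",A(*p),.03) for p in[(97,137),(402,92),(175,667),(492,616)]])
print("peg foot",tri(B(595,492),D(627,123)),"tip",tri(B(541,493),D(625,101)))
print("peg foot z.205",onz("top",B(595,492),.205),onz("side",D(627,123),.205),"tip z.243",onz("top",B(541,493),.243),onz("side",D(625,101),.243))
print("tb edges: ledge",[onz("top",B(*p),.02) for p in[(58,162),(90,674),(92,160),(124,673)]], "top",tri(B(688,55),D(433,37)),tri(B(750,672),D(737,80)))
print("wide top",tri(C(101,600),E(277,482)));print("mid",tri(C(290,572),E(331,355)));print("small",tri(C(472,545),E(377,248)))
print("rack z.1",[onz("top",C(*p),.1) for p in[(73,540),(88,691),(622,453),(638,610)]])
print("glue cap",tri(C(551,123),E(93,150)), "holdfast top", tri(A(490,100),D(240,390)))
```

```text
square z=.036
hole [ 0.5483 -0.0787  0.036 ]
corner [0.4852 0.0954 0.036 ]
endlow [ 0.537 -0.098  0.036]
endup [ 0.5661 -0.0903  0.036 ]
inner [0.5213 0.0784 0.036 ]
shorttip [0.5968 0.1232 0.036 ]
shorttip2 [0.6027 0.1006 0.036 ]
hole side [ 0.5526 -0.0898  0.036 ] [ 0.5524 -0.0872  0.036 ]
groove .03
[0.5912 0.0909 0.03  ]
[ 0.6137 -0.0368  0.03  ]
[ 0.5787 -0.0427  0.03  ]
[0.5552 0.0848 0.03  ]
ctr [0.5847 0.024  0.03  ]
side [ 0.6168 -0.036   0.03  ]
side [ 0.5797 -0.0438  0.03  ]
side [0.5545 0.0867 0.03  ]
side [0.5932 0.0909 0.03  ]
sidectr [0.586  0.0245 0.03  ]
board [array([0.6818, 0.1067, 0.03  ]), array([ 0.7039, -0.0193,  0.03  ]), array([0.465 , 0.0677, 0.03  ]), array([ 0.4883, -0.0601,  0.03  ])]
peg foot (array([ 0.5019, -0.3612,  0.209 ]), np.float64(0.002498685505866442)) tip (array([ 0.499 , -0.3269,  0.2424]), np.float64(0.0005698043651281436))
peg foot z.205 [ 0.5008 -0.3632  0.205 ] [ 0.505  -0.3695  0.205 ] tip z.243 [ 0.4987 -0.3267  0.243 ] [ 0.4989 -0.3253  0.243 ]
tb edges: ledge [array([ 0.6659, -0.1701,  0.02  ]), array([ 0.4134, -0.1861,  0.02  ]), array([ 0.6674, -0.1872,  0.02  ]), array([ 0.4142, -0.2027,  0.02  ])] top (array([ 0.6806, -0.393 ,  0.2386]), np.float64(0.004556952148469534)) (array([ 0.431 , -0.4081,  0.2406]), np.float64(0.0010090597663252438))
wide top (array([0.4613, 0.3938, 0.2007]), np.float64(0.0012741617399826721))
mid (array([0.4744, 0.3197, 0.1944]), np.float64(0.0012482927167098963))
small (array([0.4868, 0.2463, 0.1905]), np.float64(0.0004276852500367843))
rack z.1 [array([0.4865, 0.4492, 0.1   ]), array([0.4193, 0.437 , 0.1   ]), array([0.5315, 0.2027, 0.1   ]), array([0.4606, 0.192 , 0.1   ])]
glue cap (array([0.6702, 0.2275, 0.1701]), np.float64(0.0002092288871846959)) holdfast top (array([ 0.6902, -0.0524,  0.0877]), np.float64(0.0018077899823624023))
```

Run:
```python
from h import *
np.set_printoptions(precision=4,suppress=True)
R=Ro.from_euler("xyz",[-np.pi/2,0,np.radians(15)]).as_matrix()
for p in([.40,-.3,.36],[.5214,.0222,.2],):print(shift(p,R))
print(proj("side",[.5483,-.0785,.036]))
```

```text
(array([-0.2099, -0.1294,  0.2382]), array([ -0.079 , -80.3138,  -0.1031]))
(array([-0.4516,  0.0311,  0.4831]), array([ -0.079 , -80.3138,  -0.1031]))
[363.5848 279.0702]
```

```bash
python3 -m crank '[[[0,-0.04,0],[0,0,0],0.6],[[0,-0.08,0],[0,0,0],0.6],[[-0.03,-0.11,0.03],[0,-7,0],0.6],[[-0.21,-0.13,0.24],[0,-80.3,0],0.6],[[-0.21,-0.13,0.24],[0,-80.3,0],0.6],[[-0.21,-0.13,0.24],[0,-80.3,0],0.6],[[-0.21,-0.13,0.24],[0,-80.3,0],0.6],[[-0.21,-0.13,0.24],[0,-80.3,0],0.6],[[-0.21,-0.13,0.24],[0,-80.3,0],0.6],[[-0.21,-0.13,0.24],[0,-80.3,0],0.6],[[-0.45,-0.05,0.48],[0,-80.3,0],0.6],[[-0.45,0.0,0.48],[0,-80.3,0],0.6]]' 40
python3 - <<'E'
from h import *
np.set_printoptions(precision=4,suppress=True)
R=Ro.from_euler("xyz",[-np.pi/2,0,np.radians(15)]).as_matrix()
print(shift([.5214,.0222,.12],R),ctrl.read_state()["joints"])
E
```

```text
clock: 1.15
eef_pos: [0.431, -0.2237, 0.338]
eef_rot: [-1.574, -0.004, 0.114]
wrist_force: [1.6, -0.1, 0.1]
opening: 0.599
(array([0.1167, 0.2178, 0.2347]), array([ 0.186 , -8.4909,  0.228 ])) [ 0.723  -0.0009 -0.3272  1.8317  0.0002  1.3056  0.5094]
```

```bash
python3 -m crank '[[[0.117,0.15,0.235],[0,-8.5,0],0.6],[[0.117,0.15,0.235],[0,-8.5,0],0.6],[[0.117,0.15,0.235],[0,-8.5,0],0.6],[[0.117,0.15,0.235],[0,-8.5,0],0.6],[[0.117,0.15,0.235],[0,-8.5,0],0.6],[[0.117,0.218,0.235],[0,-8.5,0],0.6],[[0.117,0.218,0.235],[0,-8.5,0],0.6],[[0.117,0.218,0.235],[0,-8.5,0],0.6],[[0.117,0.218,0.235],[0,-8.5,0],0.6],[[0.117,0.218,0.235],[0,-8.5,0],0.6],[[0.117,0.218,0.235],[0,-8.5,0],0.6],[[0.117,0.218,0.235],[0,-8.5,0],0.6]]'
python3 - <<'E'
from h import *
np.set_printoptions(precision=4,suppress=True)
R=Ro.from_euler("xyz",[-np.pi/2,0,np.radians(15)]).as_matrix()
print(shift([.5214,.0222,.12],R),ctrl.read_state()["joints"])
p=ctrl.camera_params("wrist");im=ctrl.capture("wrist");cv2.imwrite("pics/w1.png",im[:,:,::-1]);np.savez("w1.npz",K=p["K"],T=p["T"])
E
```

```text
clock: 2.15
eef_pos: [0.5213, 0.0196, 0.1192]
eef_rot: [-1.572, -0.001, 0.254]
wrist_force: [-0.2, -0.3, 1.2]
opening: 0.597
(array([ 0.0008, -0.0008,  0.0025]), array([ 0.0682, -0.4421,  0.0734])) [ 0.3523  0.3285 -0.5345  1.9794  0.215   0.8869 -0.0412]
```

View pics/w1.png

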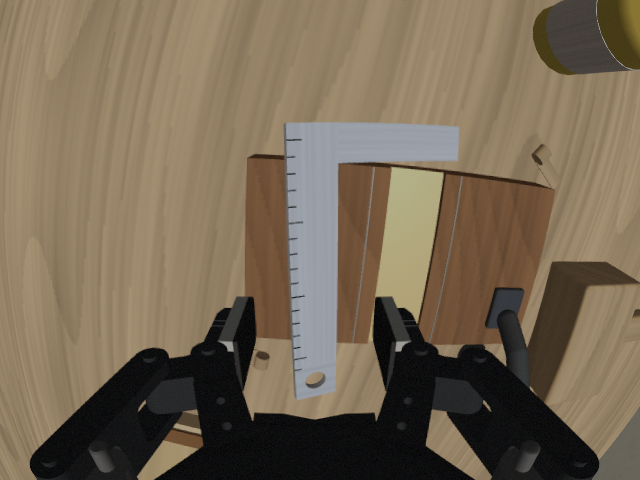

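```bash
cat >> h.py <<'E'
def wray(uv,K,T):
    v=np.array([(uv[0]-K[0,2])/K[0,0],(uv[1]-K[1,2])/K[1,1]]);r=np.linalg.norm(v)
    d=np.r_[v/r*np.sin(r),np.cos(r)];return T[:3,3],T[:3,:3]@d
def wonz(uv,z,f):
    w=np.load(f);o,d=wray(uv,w["K"],w["T"]);return o+d*(z-o[2])/d[2]
E
python3 - <<'E'
from h import *
np.set_printoptions(precision=4,suppress=True)
for k,p in dict(hole=(315,380),corner=(285.5,123),inner=(337,163),endlow=(297,398),endup=(336,391),tip=(459,127),tip2=(459,160)).items():print(k,wonz(p,.036,"w1.npz"))
for p in[(390,167),(443,173),(374,343),(422,345)]:print("groove",wonz(p,.03,"w1.npz"))
E
```

```text
hole [ 0.5492 -0.0835  0.036 ]
corner [0.485  0.0931 0.036 ]
inner [0.5211 0.0772 0.036 ]
endlow [ 0.5401 -0.1059  0.036 ]
endup [ 0.5682 -0.0908  0.036 ]
tip [0.5893 0.1213 0.036 ]
tip2 [0.5958 0.1011 0.036 ]
groove [0.5547 0.0833 0.03  ]
groove [0.5901 0.0897 0.03  ]
groove [ 0.5843 -0.0431  0.03  ]
groove [ 0.6222 -0.0372  0.03  ]
```

```bash
python3 -m crank '[[[0.001,0.035,0.001],[0,-0.4,0],0.5],[[0.001,0.065,0.001],[0,-0.4,0],0.5],[[0.001,0.08,0.001],[0,-0.4,0],0.5],[[0.001,0.084,0.001],[0,-0.4,0],0.5],[[0.001,0.086,0.001],[0,-0.4,0],0.5],[[0.001,0.087,0.001],[0,-0.4,0],0.5],[[0.001,0.087,0.001],[0,-0.4,0],0.5]]'
python3 - <<'E'
from h import *
im=ctrl.capture("wrist");cv2.imwrite("pics/w2.png",im[:,:,::-1]);print(ctrl.read_state()["wrist_force"],ctrl.read_state()["eef_pos"])
E
```

```text
clock: 2.78
eef_pos: [0.523, 0.0217, 0.0329]
eef_rot: [-1.572, -0.003, 0.262]
wrist_force: [-0.4, 0.2, -0.2]
opening: 0.501
[-0.10697418  0.20110792 -0.30143544] [0.52290887 0.02186332 0.03291074]
```

View pics/w2.png

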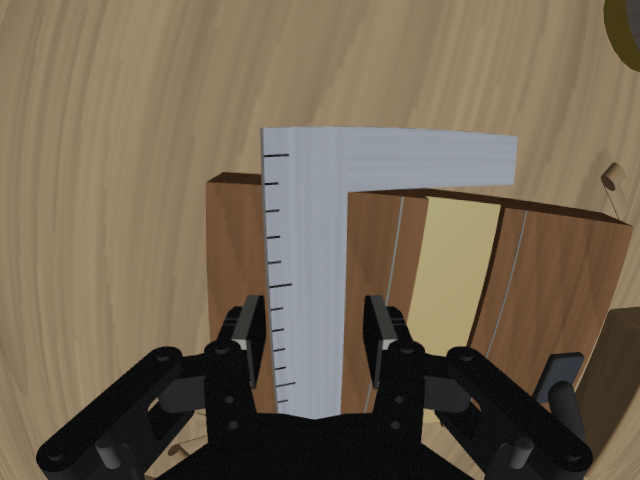

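```bash
python3 -m crank '[[[-0.0015,0.001,0],[0,0,0],0.42],[[-0.0015,0.002,0],[0,0,0],0.42],[[-0.0015,0.003,0],[0,0,0],0.42]]';  python3 -m crank '[[[0,0.001,0],[0,0,0],0.42],[[0,0.002,0],[0,0,0],0.42]]'; python3 -m crank '[[[0,0.001,0],[0,0,0],0.42],[[0,0.002,0],[0,0,0],0.42]]'
```

```text
clock: 3.08
eef_pos: [0.5202, 0.0216, 0.0291]
eef_rot: [-1.571, -0.001, 0.262]
wrist_force: [-3.4, 0.5, 14.5]
opening: 0.424
clock: 3.25
eef_pos: [0.5203, 0.0216, 0.029]
eef_rot: [-1.573, 0.001, 0.262]
wrist_force: [-9.8, -2.1, 27.2]
opening: 0.421
clock: 3.42
eef_pos: [0.5203, 0.0216, 0.0289]
eef_rot: [-1.574, 0.002, 0.262]
wrist_force: [-14.0, -2.6, 41.4]
opening: 0.423
```

```bash
python3 -m crank '[[[0,-0.002,0],[0,0,0],0.42],[[0,-0.0035,0],[0,0,0],0.42],[[0,-0.0035,0],[0,0,0],0.42]]'
python3 - <<'E'
from h import *
im=ctrl.capture("wrist");cv2.imwrite("pics/w3.png",cv2.resize(im[280:440,200:430,::-1],None,fx=3,fy=3))
im=ctrl.capture("side");cv2.imwrite("pics/s3.png",im[:,:,::-1]); crop("pics/s3.png",300,240,120,110,6,"pics/s3c.png")
E
```

```text
clock: 3.67
eef_pos: [0.5206, 0.0218, 0.0291]
eef_rot: [-1.572, -0.001, 0.263]
wrist_force: [-2.9, -0.6, 9.7]
opening: 0.419
```

View pics/w3.png

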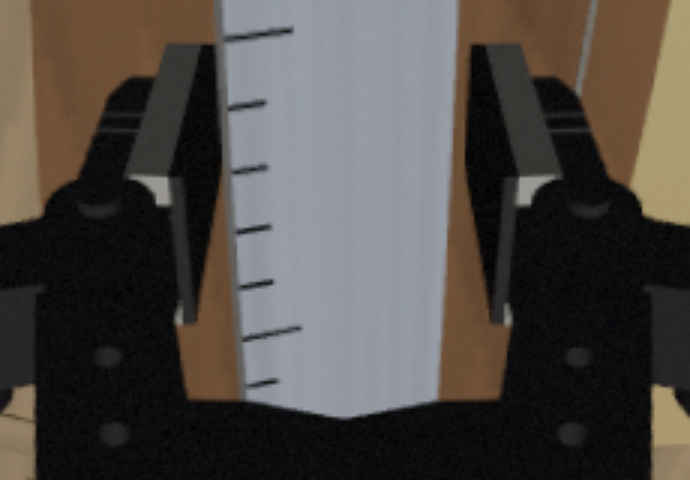

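View pics/s3c.png

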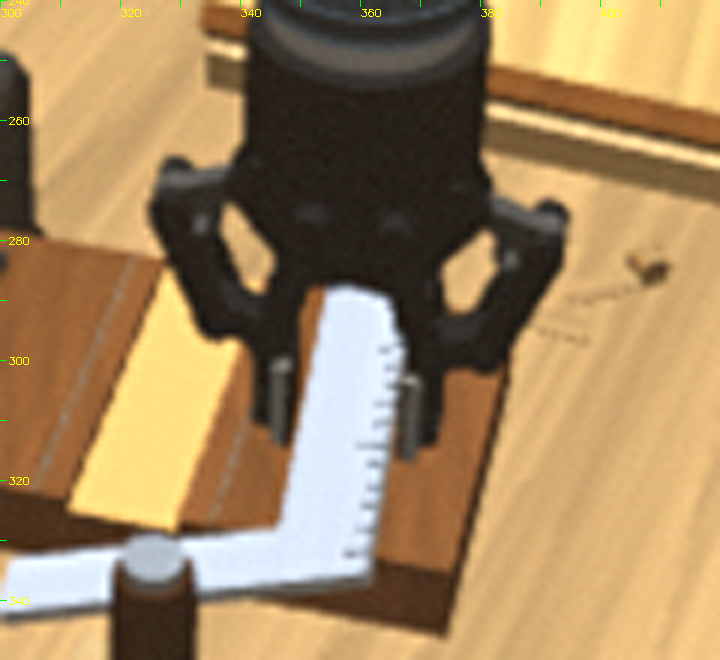

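```bash
python3 -m crank '[[[0,-0.0015,0],[0,0,0],0.42],[[0,-0.0015,0],[0,0,0],0.3],[[0,-0.0015,0],[0,0,0],0.2],[[0,-0.0015,0],[0,0,0],0.2],[[0,-0.0015,0],[0,0,0],0.2],[[0,-0.0015,0],[0,0,0],0.2]]' 50; python3 -m crank '[[[0,-0.01,0],[0,0,0],0.2],[[0,-0.03,0],[0,0,0],0.2],[[0,-0.06,0],[0,0,0],0.2],[[0,-0.1,0],[0,0,0],0.2],[[0,-0.1,0],[0,0,0],0.2],[[0,-0.1,0],[0,0,0],0.2]]' 70
python3 - <<'E'
from h import *
im=ctrl.capture("wrist");cv2.imwrite("pics/w4.png",im[:,:,::-1])
im=ctrl.capture("side");cv2.imwrite("pics/s4.png",im[:,:,::-1])
im=ctrl.capture("top");cv2.imwrite("pics/t4.png",im[:,:,::-1])
E
```

```text
clock: 4.27
eef_pos: [0.5206, 0.0219, 0.03]
eef_rot: [-1.571, -0.001, 0.263]
wrist_force: [-1.7, -1.0, 7.5]
opening: 0.342
clock: 4.77
eef_pos: [0.5218, 0.0219, 0.1316]
eef_rot: [-1.572, -0.005, 0.262]
wrist_force: [-0.2, -0.3, -2.6]
opening: 0.337
```

View pics/w4.png

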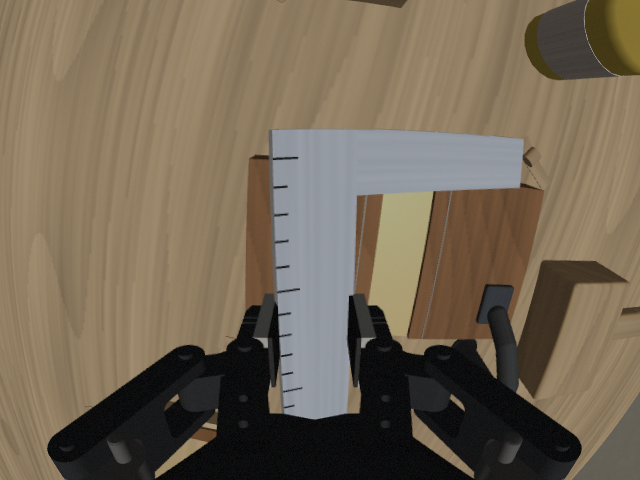

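View pics/s4.png

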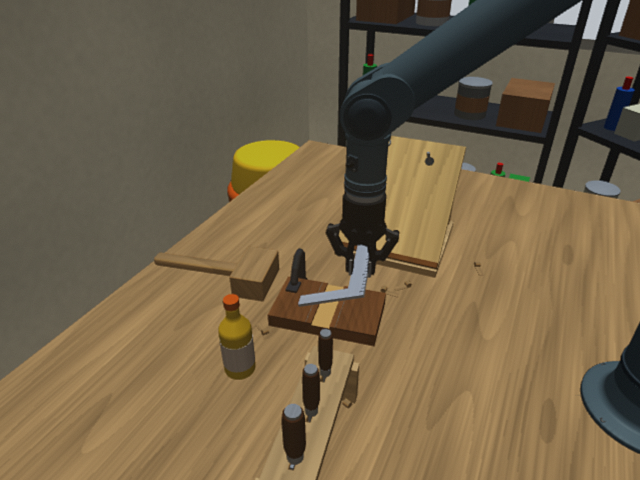

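```bash
cat >> h.py <<'E'
beta=np.radians(3.5); c=np.sqrt(.5)
pz=np.array([-np.sin(beta)*c,np.cos(beta)*c,c]);px=np.array([np.sin(beta)*c,-np.cos(beta)*c,c]);py=np.array([np.cos(beta),np.sin(beta),0])
foot=np.array([.5015,-.365,.2045]); HT=np.array([0,-.003,-.104])
def pegpose(h,dx=0,dy=0,phi=9.3):
    f=np.radians(phi); xs=np.cos(f)*px+np.sin(f)*py; ys=-np.sin(f)*px+np.cos(f)*py
    R=np.c_[ys,-pz,-xs]; return foot+h*pz+dx*px+dy*py-R@HT,R
def holepeg():
    "measured hole position in peg coords"
    s=ctrl.read_state();R=Ro.from_euler("xyz",s["eef_rot"]).as_matrix();q=s["eef_pos"]+R@HT-foot
    return np.array([q@px,q@py,q@pz])
E
python3 - <<'E'
from h import *
np.set_printoptions(precision=4,suppress=True)
p,R=pegpose(.10);print(p,shift(p,R))
s=ctrl.read_state();print(s["joints"])
E
```

```text
[ 0.4761 -0.2251  0.2005] (array([-0.1045, -0.0729, -0.2271]), array([-44.2996,   2.2132,   7.9243]))
[ 0.3621  0.315  -0.5475  1.9774  0.2056  0.9073 -0.0292]
```

```bash
python3 -m crank '[[[0,-0.04,0],[0,0,0],0.2],[[-0.02,-0.09,-0.03],[-5,0,1],0.2],[[-0.04,-0.1,-0.07],[-12,0.5,2],0.2],[[-0.06,-0.1,-0.11],[-19,1,3],0.2],[[-0.08,-0.09,-0.15],[-26,1.5,5],0.2],[[-0.1,-0.08,-0.19],[-33,2,6],0.2],[[-0.1045,-0.073,-0.227],[-39,2.2,7],0.2],[[-0.1045,-0.073,-0.227],[-44.3,2.2,7.9],0.2],[[-0.1045,-0.073,-0.227],[-44.3,2.2,7.9],0.2],[[-0.1045,-0.073,-0.227],[-44.3,2.2,7.9],0.2],[[-0.1045,-0.073,-0.227],[-44.3,2.2,7.9],0.2]]'
python3 - <<'E'
from h import *
np.set_printoptions(precision=4,suppress=True)
p,R=pegpose(.10);print(shift(p,R),holepeg(),ctrl.read_state()["joints"])
for n in("side","top","wrist"):
    im=ctrl.capture(n);cv2.imwrite(f"pics/{n}5.png",im[:,:,::-1])
crop("pics/side5.png",330,110,150,130,5,"pics/side5c.png")
crop("pics/top5.png",400,210,150,130,5,"pics/top5c.png")
E
```

```text
clock: 5.83
eef_pos: [0.4778, -0.2235, 0.2009]
eef_rot: [-2.347, 0.111, 0.178]
wrist_force: [-0.1, -0.1, -2.2]
opening: 0.328
(array([-0.0019,  0.0013, -0.0005]), array([-0.1311, -0.0401,  0.2051])) [-0.0008  0.0017  0.1011] [ 0.2893  0.2257 -0.4185  2.1236  0.9997  1.1434 -0.4984]
```

View pics/side5c.png

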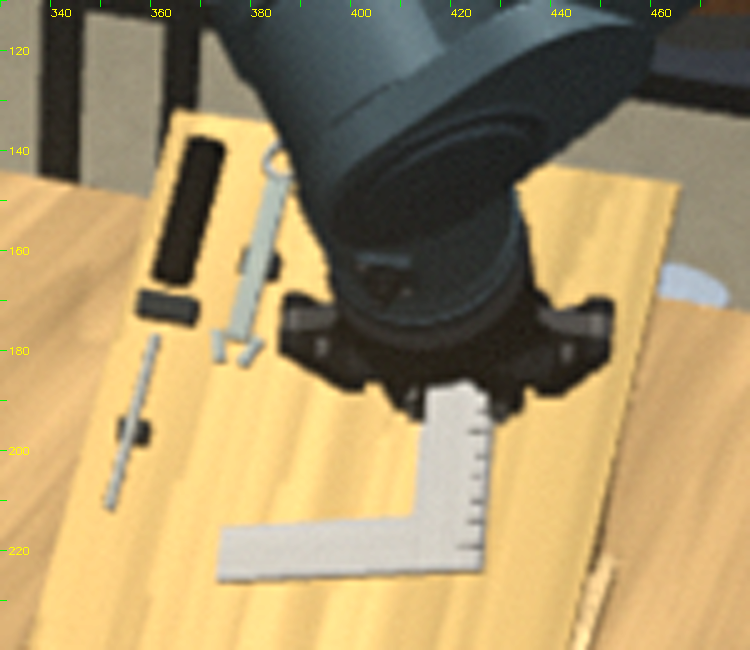

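View pics/top5c.png

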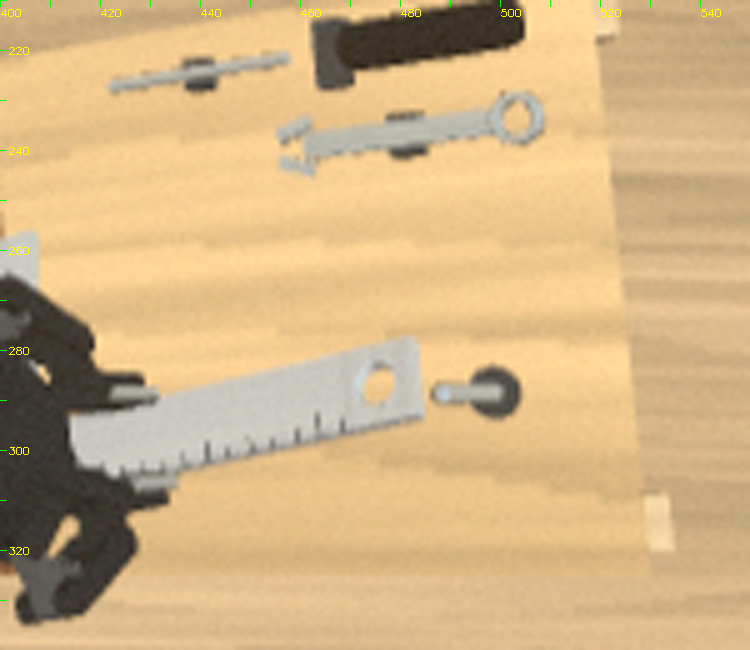

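View pics/wrist5.png

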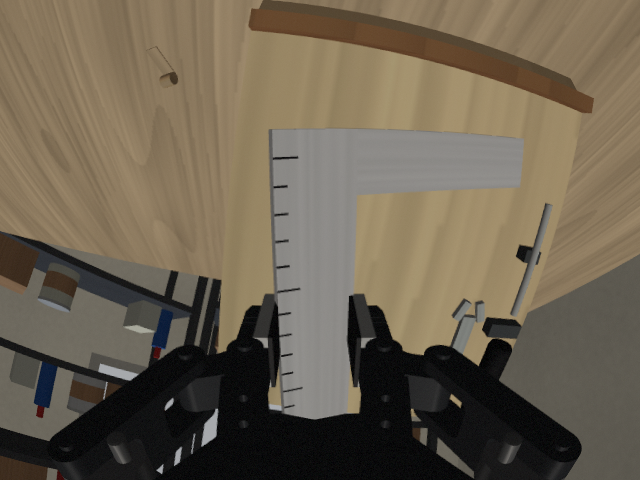

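Run:
```python
from h import *
F=lambda x,y:((x+.5)/5+400-.5,(y+.5)/5+210-.5)
a=holepeg();q=foot+a[0]*px+a[1]*py+a[2]*pz
print(q,proj("top",q),"seen",F(376,384),"peg tip proj",proj("top",foot+.054*pz),"seen",F(443,394),proj("top",foot),F(496,392))
print("1mm py:",proj("top",q+.01*py)-proj("top",q),"px",proj("top",q+.01*px)-proj("top",q),"pz",proj("top",q+.01*pz)-proj("top",q))
```

```text
[ 0.49977202 -0.29293118  0.27762702] [476.81025061 286.77103935] seen (474.8, 286.4) peg tip proj [487.8273318  287.94676217] seen (488.2, 288.4) [499.37577109 287.68653483] (498.8, 288.0)
1mm py: [-0.44366259 -5.26662535] px [ 5.0009108  -0.25147036] pz [-2.42929111  0.04296683]
```

Run:
```python
from h import *
np.set_printoptions(precision=4,suppress=True)
s=ctrl.read_state();p=ctrl.camera_params("wrist");R=Ro.from_euler("xyz",s["eef_rot"]).as_matrix()
K,T=p["K"],p["T"]
for k,uv in dict(corner=(270,129.5),inner=(357,194),tip=(521.5,139),tip2=(521,189)).items():
    o,d=wray(uv,K,T);o=R.T@(o-s["eef_pos"]);d=R.T@d
    for y in(-.006,):print(k,y,o+d*(y-o[1])/d[1])
def wproj(X):
    c=T[:3,:3].T@(s["eef_pos"]+R@np.array(X)-T[:3,3]);r=np.linalg.norm(c[:2]);th=np.arctan2(r,c[2]);return c[:2]/r*th*K[0,0]+K[:2,2]
for X in[(-.016,-.006,.08),(.016,-.006,.055),(.11,-.006,.08),(.11,-.006,.055)]:print(X,wproj(X))
```

```text
corner -0.006 [-0.0159 -0.006   0.0781]
inner -0.006 [ 0.0163 -0.006   0.0539]
tip -0.006 [ 0.0843 -0.006   0.0787]
tip2 -0.006 [ 0.0862 -0.006   0.058 ]
(-0.016, -0.006, 0.08) [269.7017 124.4567]
(0.016, -0.006, 0.055) [356.2592 191.111 ]
(0.11, -0.006, 0.08) [568.7534 142.1883]
(0.11, -0.006, 0.055) [562.7488 198.3037]
```

Run:
```python
from h import *
np.set_printoptions(precision=4,suppress=True)
s=ctrl.read_state();R=Ro.from_euler("xyz",s["eef_rot"]).as_matrix()
p=ctrl.camera_params("wrist");print("cam in tool",R.T@(p["T"][:3,3]-s["eef_pos"]))
G=lambda x,y:((x+.5)/5+330-.5,(y+.5)/5+110-.5)
F=lambda x,y:((x+.5)/5+400-.5,(y+.5)/5+210-.5)
W=lambda X:s["eef_pos"]+R@np.array(X)
for k,X,o in[("corner",(-.016,-.006,.08),G(484,569)),("inner",(.016,-.006,.055),G(413,517)),("tip",(.11,-.006,.08),G(219,580)),("tip2",(.11,-.006,.055),G(223,527))]:
    print(k,proj("side",W(X)),o, "d/dy10mm",proj("side",W(np.array(X)+[0,.01,0]))-proj("side",W(X)))
for k,X,o in[("hole",(0,-.003,-.104),F(377.5,384)),("endlow",(-.016,-.006,-.12),F(423,415)),("endup",(.016,-.006,-.12),F(412,338))]:
    print(k,proj("top",W(X)),o)
```

```text
cam in tool [ 0.0001 -0.143   0.0805]
corner [426.3227 225.1005] (426.4, 223.4) d/dy10mm [0.297  1.1587]
inner [412.0307 213.0478] (412.2, 213.0) d/dy10mm [0.4193 1.2501]
tip [367.7182 222.1568] (373.4, 225.6) d/dy10mm [0.7942 1.1461]
tip2 [368.8554 211.1586] (374.2, 215.0) d/dy10mm [0.7809 1.2358]
hole [476.8103 286.771 ] (475.1, 286.4)
endlow [485.9722 293.4592] (484.2, 292.6)
endup [481.886  276.6912] (482.0, 277.2)
```

Run:
```python
from h import *
np.set_printoptions(precision=4,suppress=True)
p,R=pegpose(.064,.002,-.0005);print(shift(p,R))
```

```text
(array([-0.0039,  0.0386, -0.0007]), array([-0.0132, -0.192 ,  0.3518]))
```

```bash
python3 -m crank '[[[-0.004,0.01,-0.001],[0,0,0.3],0.2],[[-0.004,0.025,-0.001],[0,0,0.3],0.2],[[-0.004,0.038,-0.001],[0,0,0.3],0.2],[[-0.004,0.038,-0.001],[0,0,0.3],0.2],[[-0.004,0.038,-0.001],[0,0,0.3],0.2]]'
python3 - <<'E'
from h import *
np.set_printoptions(precision=4,suppress=True)
print(holepeg())
for n in("top",):
    im=ctrl.capture(n);cv2.imwrite(f"pics/{n}6.png",im[:,:,::-1])
crop("pics/top6.png",450,250,70,60,10,"pics/top6c.png")
a=holepeg();q=foot+a[0]*px+a[1]*py+a[2]*pz
print(proj("top",q),proj("top",foot+.054*pz),proj("top",foot+a[2]*pz))
E
```

```text
clock: 6.4
eef_pos: [0.4747, -0.2538, 0.1757]
eef_rot: [-2.35, 0.116, 0.171]
wrist_force: [-0.2, 0.2, -0.9]
opening: 0.334
[ 0.0027 -0.0034  0.0623]
[487.1377 289.2325] [487.8273 287.9468] [485.7692 287.9931]
```

View pics/top6c.png

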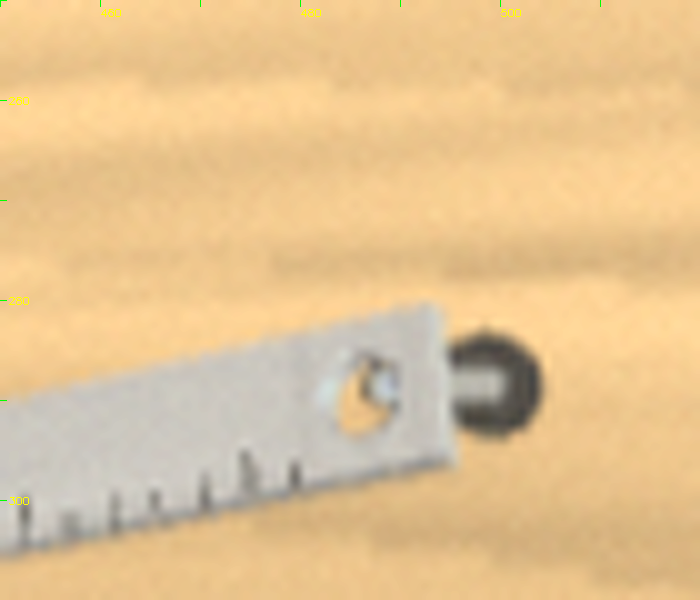

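```bash
python3 -m crank '[[[0.0022,0,0],[0,0,0],0.2],[[0.0022,0,0],[0,0,0],0.2],[[0.0022,0.01,0],[0,0,0],0.2],[[0.0022,0.02,0],[0,0,0],0.2],[[0.0022,0.025,0],[0,0,0],0.2],[[0.0022,0.025,0],[0,0,0],0.2]]'
python3 - <<'E'
from h import *
np.set_printoptions(precision=4,suppress=True)
print(holepeg())
im=ctrl.capture("top");cv2.imwrite("pics/top7.png",im[:,:,::-1])
crop("pics/top7.png",450,250,70,60,10,"pics/top7c.png")
E
```

```text
clock: 6.95
eef_pos: [0.4773, -0.2717, 0.157]
eef_rot: [-2.35, 0.117, 0.171]
wrist_force: [-0.5, 0.2, -2.0]
opening: 0.333
[ 0.0022 -0.0018  0.0363]
```

View pics/top7c.png

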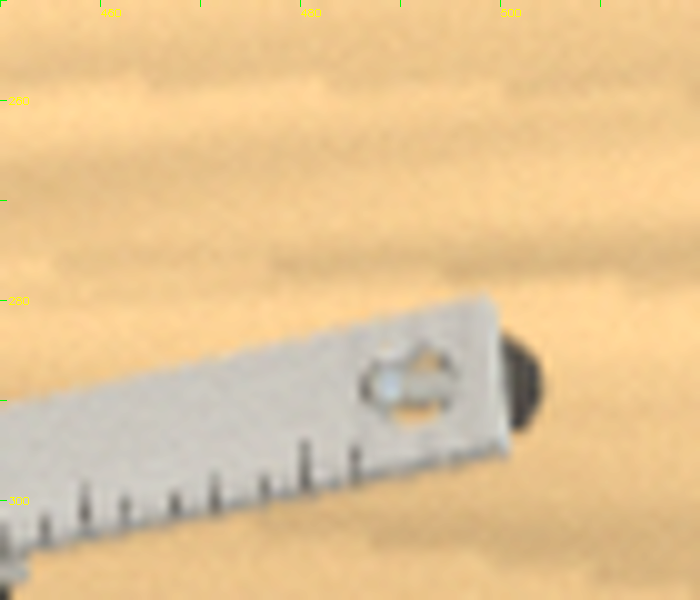

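```bash
python3 -m crank '[[[0,0.008,0],[0,0,0],0.2],[[0,0.016,0],[0,0,0],0.2],[[0,0.022,0],[0,0,0],0.2],[[0,0.025,0],[0,0,0],0.2],[[0,0.025,0],[0,0,0],0.2]]';python3 -m crank '[[[0,0.002,0],[0,0,0],0.2],[[0,0.004,0],[0,0,0],0.2],[[0,0.004,0],[0,0,0],0.2]]';  python3 - <<'E'
from h import *
np.set_printoptions(precision=4,suppress=True)
print(holepeg())
E
```

```text
clock: 7.42
eef_pos: [0.4828, -0.286, 0.1418]
eef_rot: [-2.35, 0.109, 0.177]
wrist_force: [-2.7, 4.4, 5.2]
opening: 0.335
clock: 7.67
eef_pos: [0.4828, -0.2873, 0.1403]
eef_rot: [-2.352, 0.11, 0.178]
wrist_force: [-9.5, 12.9, 16.5]
opening: 0.331
[0.0016 0.0027 0.0135]
```

Run:
```python
from h import *
for n in("side","top","wrist"):
    im=ctrl.capture(n);cv2.imwrite(f"pics/{n}8.png",im[:,:,::-1])
crop("pics/side8.png",350,110,110,130,6,"pics/side8c.png")
crop("pics/top8.png",400,210,130,120,6,"pics/top8c.png")
```

```text
(no output)
```

View pics/side8c.png

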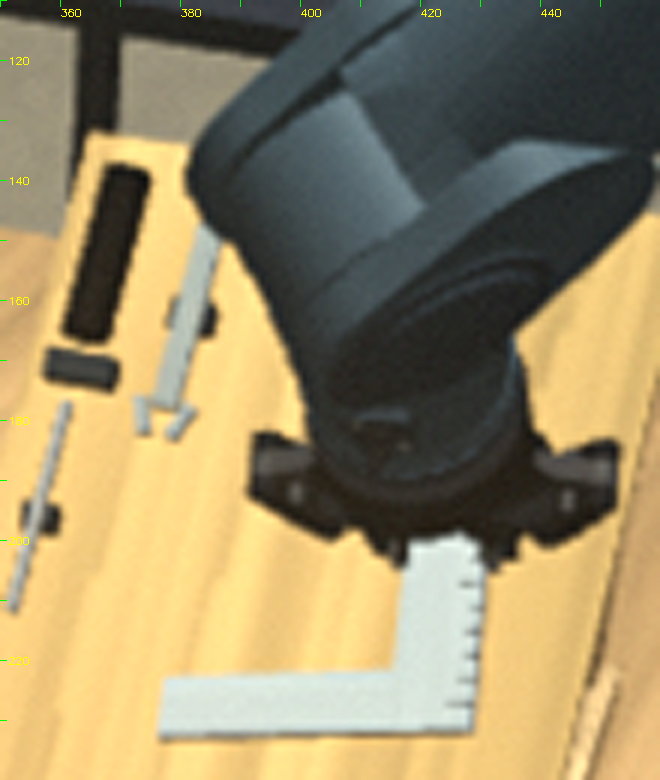

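View pics/top8c.png

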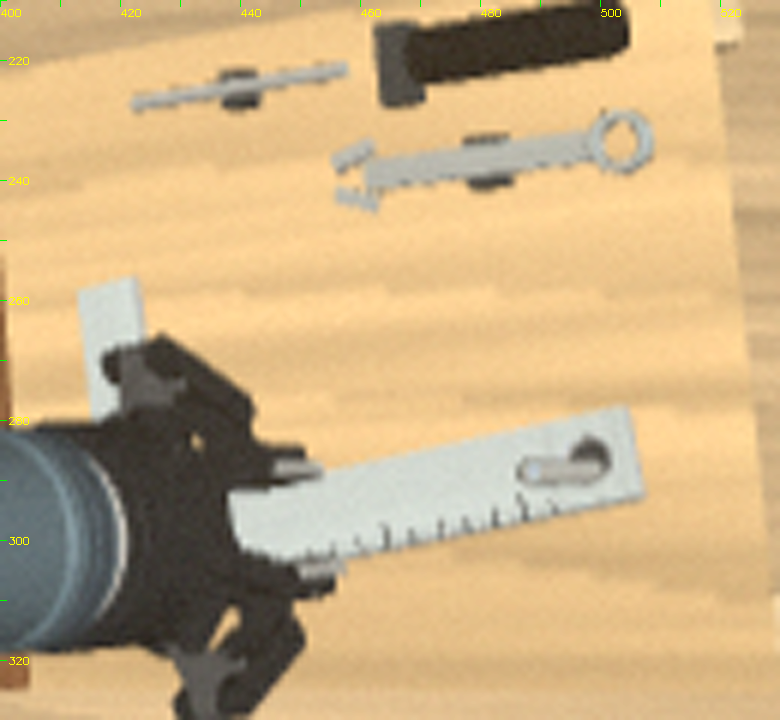

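View pics/wrist8.png

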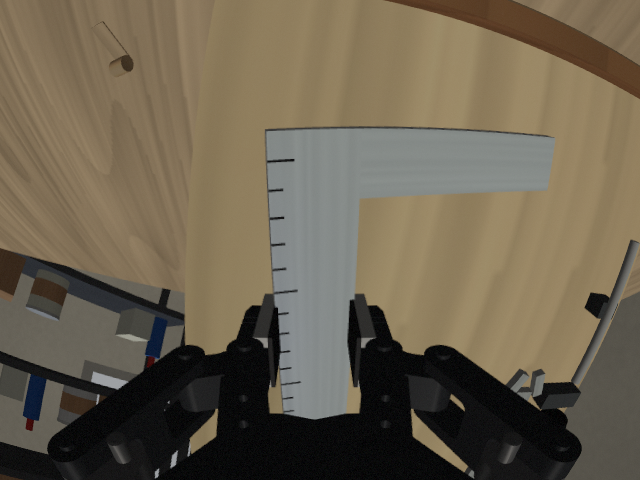

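```bash
python3 -m crank '[[[0,-0.001,0.002],[0,0,0],0.2],[[0,-0.002,0.003],[0,0,0],0.2],[[0,-0.002,0.003],[0,0,0],0.2],[[0,-0.002,0.003],[0,0,0],0.4],[[0,-0.002,0.003],[0,0,0],0.45],[[0,-0.002,0.003],[0,0,0],0.5],[[0,-0.002,0.003],[0,0,0],0.5]]'
python3 - <<'E'
from h import *
for n in("top","wrist"):
    im=ctrl.capture(n);cv2.imwrite(f"pics/{n}9.png",im[:,:,::-1])
crop("pics/top9.png",400,210,130,120,6,"pics/top9c.png")
E
```

```text
clock: 8.4
eef_pos: [0.479, -0.2878, 0.137]
eef_rot: [-2.351, 0.115, 0.172]
wrist_force: [-0.3, -0.4, 0.4]
opening: 0.498
```

View pics/top9c.png

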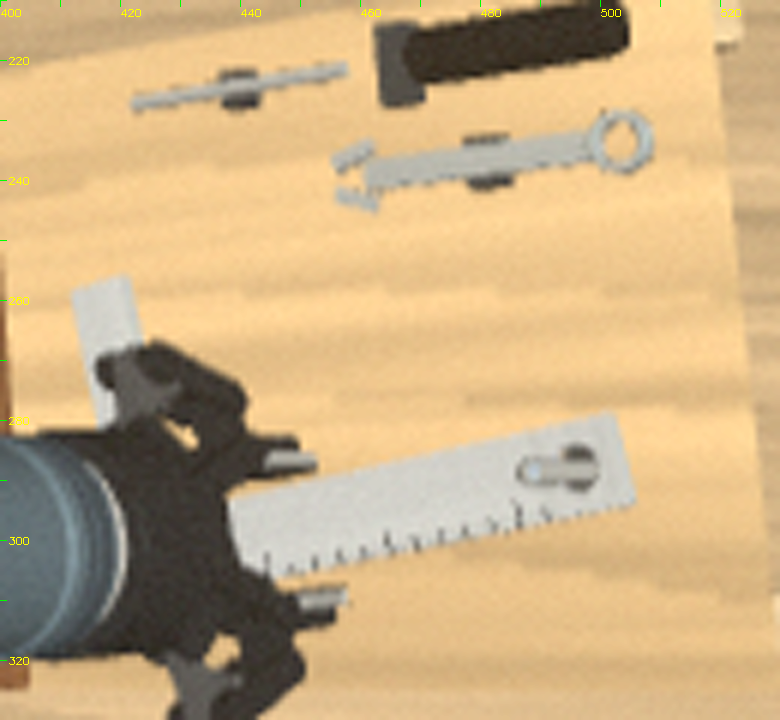

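View pics/wrist9.png

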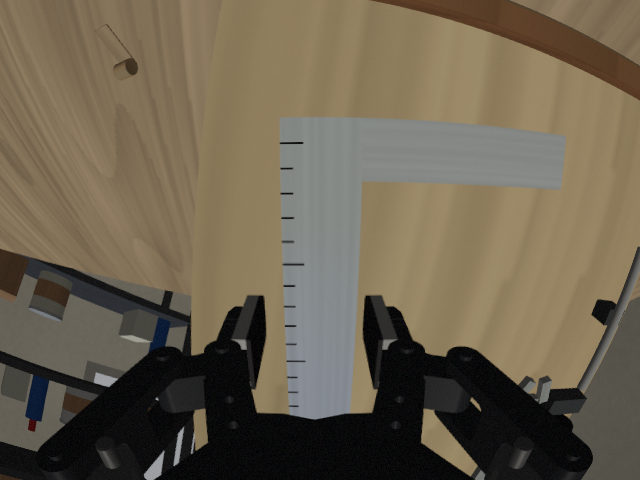

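```bash
python3 -m crank '[[[0,-0.02,0],[0,0,0],0.5],[[0,-0.05,0],[0,0,0],0.5],[[0,-0.09,0],[0,0,0],0.5],[[0,-0.13,0],[0,0,0],0.5],[[0,-0.15,0],[0,0,0],0.5],[[0,-0.15,0],[0,0,0],0.5]]'
python3 - <<'E'
from h import *
np.set_printoptions(precision=4,suppress=True)
for n in("side","top","wrist"):
    im=ctrl.capture(n);cv2.imwrite(f"pics/{n}10.png",im[:,:,::-1])
crop("pics/top10.png",400,210,130,120,6,"pics/top10c.png")
R=Ro.from_euler("xyz",[-np.pi/2,0,np.radians(9.9)]).as_matrix()
for p in([.46,.1,.36],[.4615,.394,.30]):print(shift(p,R))
E
```

```text
clock: 9.0
eef_pos: [0.4771, -0.1768, 0.2471]
eef_rot: [-2.351, 0.106, 0.18]
wrist_force: [1.0, -0.0, 0.3]
opening: 0.5
(array([ 0.0222, -0.283 ,  0.1143]), array([44.6278,  2.5097, -6.3131]))
(array([ 0.0804, -0.4484,  0.3578]), array([44.6278,  2.5097, -6.3131]))
```

View pics/top10c.png

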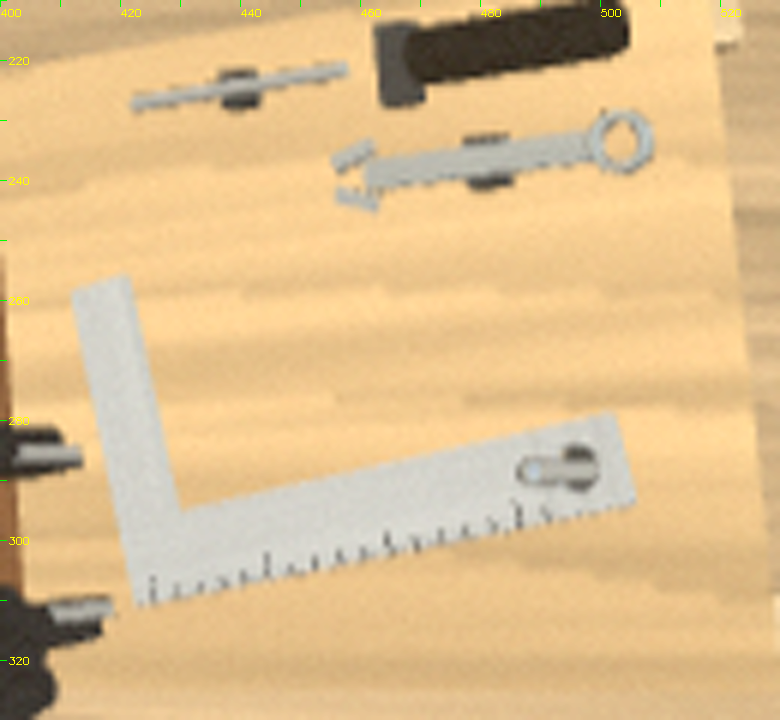

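View pics/wrist10.png

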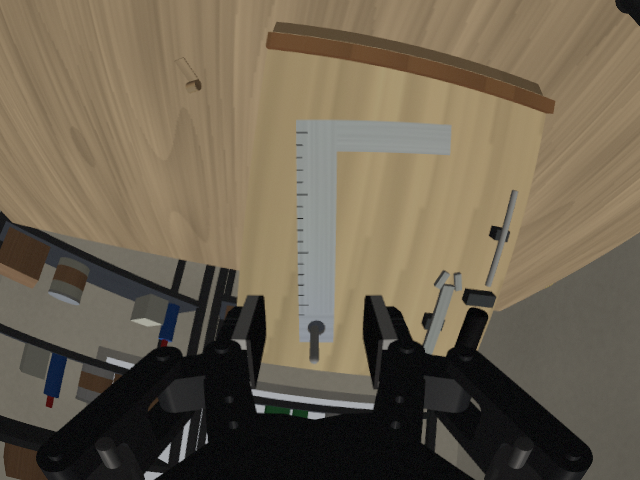

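```bash
python3 -m crank '[[[0.01,-0.04,0.01],[4,0,0],0.6],[[0.02,-0.08,0.03],[11,0,-1],0.6],[[0.02,-0.12,0.05],[18,1,-2],0.6],[[0.02,-0.16,0.07],[25,1,-3],0.6],[[0.02,-0.2,0.09],[32,2,-4],0.6],[[0.02,-0.24,0.11],[38,2,-5],0.6],[[0.02,-0.28,0.12],[44.6,2.5,-6.3],0.6],[[0.03,-0.31,0.15],[44.6,2.5,-6.3],0.6],[[0.04,-0.335,0.19],[44.6,2.5,-6.3],0.6],[[0.05,-0.36,0.22],[44.6,2.5,-6.3],0.6],[[0.055,-0.38,0.25],[44.6,2.5,-6.3],0.6],[[0.06,-0.4,0.28],[44.6,2.5,-6.3],0.6]]'
python3 - <<'E'
from h import *
np.set_printoptions(precision=4,suppress=True)
R=Ro.from_euler("xyz",[-np.pi/2,0,np.radians(9.9)]).as_matrix()
print(ctrl.read_state()["joints"])
for p in([.4615,.394,.28],):print(shift(p,R))
E
```

```text
clock: 10.15
eef_pos: [0.4607, 0.2925, 0.3233]
eef_rot: [-1.573, 0.001, 0.169]
wrist_force: [0.4, -0.9, -0.6]
opening: 0.603
[ 0.0162  0.1823 -0.7352  1.7056  0.1276  1.304  -0.5761]
(array([0.0179, 0.0431, 0.1   ]), array([ 0.1105, -0.2388, -0.0595]))
```

```bash
python3 -m crank '[[[0.01,0.01,0.04],[0,0,0],0.6],[[0.016,0.02,0.08],[0,0,0],0.6],[[0.016,0.03,0.095],[0,0,0],0.6],[[0.016,0.043,0.095],[0,0,0],0.6],[[0.016,0.043,0.095],[0,0,0],0.6],[[0.016,0.043,0.095],[0,0,0],0.6]]'
python3 - <<'E'
from h import *
np.set_printoptions(precision=4,suppress=True)
R=Ro.from_euler("xyz",[-np.pi/2,0,np.radians(9.9)]).as_matrix()
print(shift([.4615,.394,.28],R))
p=ctrl.camera_params("wrist");im=ctrl.capture("wrist");cv2.imwrite("pics/w11.png",im[:,:,::-1]);np.savez("w11.npz",K=p["K"],T=p["T"])
E
```

```text
clock: 10.65
eef_pos: [0.4598, 0.3863, 0.2795]
eef_rot: [-1.576, 0.003, 0.171]
wrist_force: [-0.1, -0.5, -0.3]
opening: 0.6
(array([ 0.0029, -0.0005,  0.0073]), array([ 0.2738, -0.1226, -0.1764]))
```

View pics/w11.png

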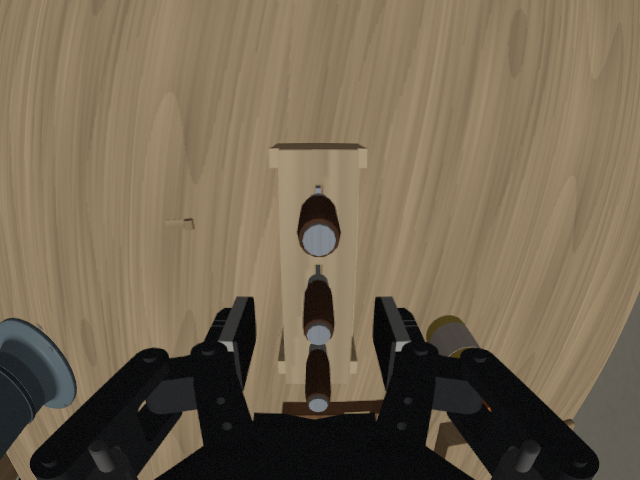

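Run:
```python
from h import *
np.set_printoptions(precision=4,suppress=True)
print(wonz((319.5,240.5),.198,"w11.npz"),wonz((319,335.5),.192,"w11.npz"))
```

```text
[0.4621 0.3934 0.198 ] [0.4749 0.3195 0.192 ]
```

```bash
python3 -m crank '[[[0.0033,0,0.007],[0,0,0],0.6],[[0.0033,0.02,0.007],[0,0,0],0.6],[[0.0033,0.05,0.007],[0,0,0],0.6],[[0.0033,0.08,0.007],[0,0,0],0.6],[[0.0033,0.11,0.007],[0,0,0],0.6],[[0.0033,0.13,0.007],[0,0,0],0.6],[[0.0033,0.135,0.007],[0,0,0],0.6],[[0.0033,0.135,0.007],[0,0,0],0.6],[[0.0033,0.135,0.007],[0,0,0],0.6]]'
python3 - <<'E'
from h import *
np.set_printoptions(precision=4,suppress=True)
R=Ro.from_euler("xyz",[-np.pi/2,0,np.radians(9.9)]).as_matrix()
print(shift([.462,.3937,.145],R))
im=ctrl.capture("wrist");cv2.imwrite("pics/w12.png",im[:,:,::-1])
E
```

```text
clock: 11.45
eef_pos: [0.4625, 0.398, 0.1492]
eef_rot: [-1.57, -0.004, 0.173]
wrist_force: [-0.7, 0.3, -0.0]
opening: 0.602
(array([-0.0013,  0.0042, -0.0042]), array([-0.053 ,  0.015 ,  0.2151]))
```

View pics/w12.png

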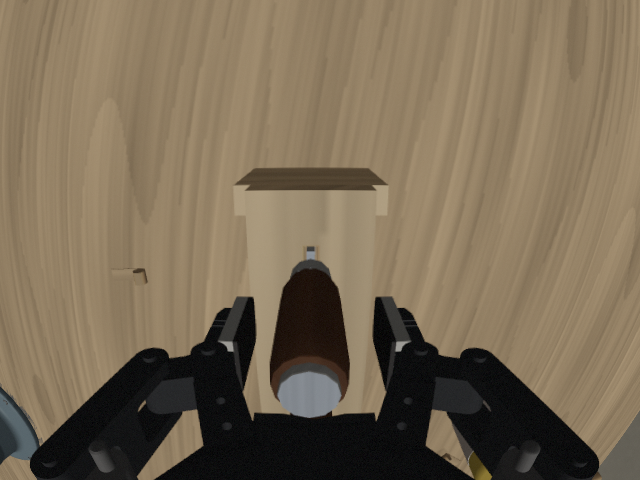

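```bash
python3 -m crank '[[[-0.0013,0.003,-0.004],[0,0,0],0.6],[[-0.0013,0.003,-0.004],[0,0,0],0.6],[[-0.0013,0.003,-0.004],[0,0,0],0.4],[[-0.0013,0.003,-0.004],[0,0,0],0.2],[[-0.0013,0.003,-0.004],[0,0,0],0.1],[[-0.0013,0.003,-0.004],[0,0,0],0.1],[[-0.0013,0.003,-0.004],[0,0,0],0.1],[[-0.0013,0.003,-0.004],[0,0,0],0.1]]' 100
python3 - <<'E'
from h import *
np.set_printoptions(precision=4,suppress=True)
s=ctrl.read_state();print(s["joints"],s["wrist_force"],s["eef_pos"])
im=ctrl.capture("wrist");cv2.imwrite("pics/w13.png",im[:,:,::-1])
E
```

```text
clock: 12.17
eef_pos: [0.4613, 0.3939, 0.1456]
eef_rot: [-1.571, -0.003, 0.174]
wrist_force: [-0.0, -1.5, 6.7]
opening: 0.328
[-0.2148  0.488  -0.7054  1.7539  0.3642  1.0315 -0.8779] [-0.0043 -1.5274  6.6926] [0.4613 0.3939 0.1456]
```

View pics/w13.png

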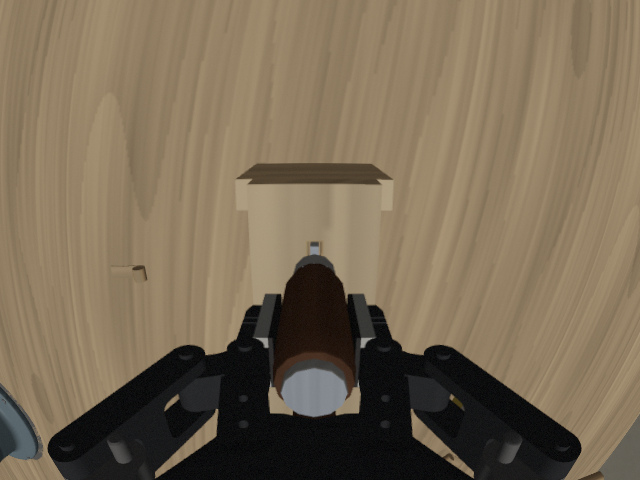

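```bash
python3 -m crank '[[[0,-0.01,0],[0,0,0],0.1],[[0,-0.03,0],[0,0,0],0.1],[[0,-0.055,0],[0,0,0],0.1],[[0,-0.085,0],[0,0,0],0.1],[[0,-0.115,0],[0,0,0],0.1],[[0,-0.145,0],[0,0,0],0.1],[[0,-0.175,0],[0,0,0],0.1],[[0,-0.2,0],[0,0,0],0.1],[[0,-0.21,0],[0,0,0],0.1],[[0,-0.21,0],[0,0,0],0.1]]' 120
python3 - <<'E'
from h import *
np.set_printoptions(precision=4,suppress=True)
s=ctrl.read_state();print(s["joints"],s["wrist_force"],s["eef_pos"],s["eef_rot"])
for n in("side","top","wrist"):
    im=ctrl.capture(n);cv2.imwrite(f"pics/{n}14.png",im[:,:,::-1])
E
```

```text
clock: 13.05
eef_pos: [0.4605, 0.3948, 0.3572]
eef_rot: [-1.568, -0.005, 0.175]
wrist_force: [-0.8, -0.2, -2.0]
opening: 0.327
[-0.1553  0.3062 -0.7738  1.5191  0.2172  1.3985 -0.767 ] [-0.7797 -0.2261 -1.997 ] [0.4605 0.3948 0.3572] [-1.5684 -0.0052  0.1749]
```

View pics/side14.png

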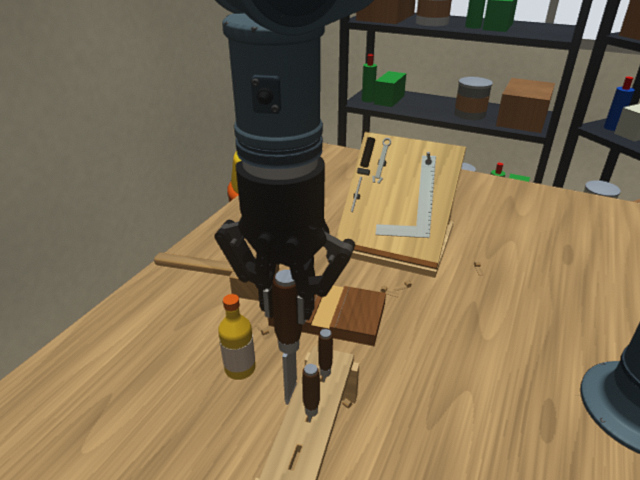

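View pics/wrist14.png

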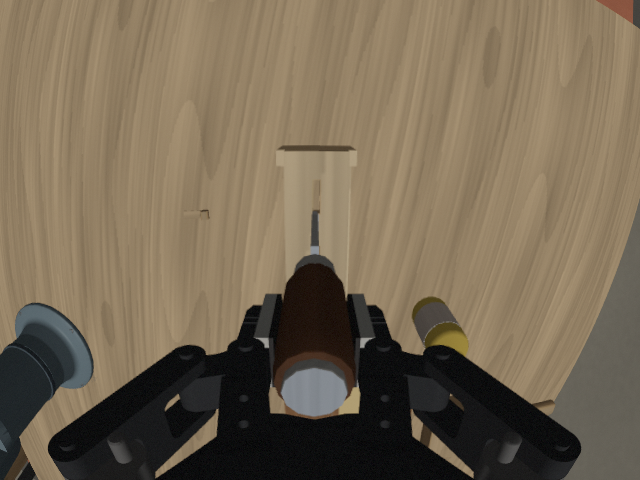

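```bash
cat >> h.py <<'E'
gam=np.radians(10.3)
gx=np.array([np.sin(gam),-np.cos(gam),0]);gy=np.array([np.cos(gam),np.sin(gam),0]);up=np.array([0,0,1.])
GC=np.array([.5852,.0242,.03]); ET=np.array([0,.1256,0])
def parepose(h,ET=ET):
    R=np.c_[(-gx-up)*c,(gx-up)*c,-gy]; return GC+h*up-R@ET,R
E
python3 - <<'E'
from h import *
np.set_printoptions(precision=4,suppress=True)
p,R=parepose(.20);print(p,R,shift(p,R))
E
```

```text
[0.5693 0.1116 0.3188] [[-0.1264  0.1264 -0.9839]
 [ 0.6957 -0.6957 -0.1788]
 [-0.7071 -0.7071 -0.    ]] (array([ 0.0596,  0.0336, -0.2955]), array([-35.2799, -85.1739,  34.8769]))
```

```bash
python3 -m crank '[[[0.01,-0.01,-0.02],[-2,-6,2],0.1],[[0.01,-0.01,-0.05],[-5,-12,5],0.1],[[0.02,0,-0.08],[-7.5,-18,7.4],0.1],[[0.03,0,-0.11],[-10,-24,9.9],0.1],[[0.03,0.01,-0.14],[-12.5,-30,12.3],0.1],[[0.04,0.01,-0.17],[-15,-36.2,14.8],0.1],[[0.04,0.02,-0.2],[-17.6,-42.5,17.4],0.1],[[0.05,0.02,-0.23],[-20.2,-48.7,20],0.1],[[0.05,0.03,-0.26],[-22.7,-54.9,22.5],0.1],[[0.06,0.033,-0.29],[-25.3,-61,25],0.1],[[0.06,0.033,-0.295],[-27.8,-67.2,27.5],0.1],[[0.06,0.033,-0.295],[-30.4,-73.4,30],0.1]]'
python3 - <<'E'
from h import *
np.set_printoptions(precision=4,suppress=True)
p,R=parepose(.20);print(shift(p,R),ctrl.read_state()["joints"])
E
```

```text
clock: 14.2
eef_pos: [0.5711, 0.1083, 0.3181]
eef_rot: [-1.666, 0.692, 1.478]
wrist_force: [-0.7, 1.2, -2.3]
opening: 0.323
(array([ 0.0019, -0.0027,  0.0018]), array([ -5.0925, -11.7904,   4.7514])) [ 0.0002  0.4697 -0.7666  1.5738  0.8263  1.7417  0.6453]
```

```bash
python3 -m crank '[[[0.002,0.02,0.002],[-2,-5.5,2],0.1],[[0.002,0.04,0.002],[-4.5,-11,4.4],0.1],[[0.002,0.04,0.002],[-5,-11.8,4.8],0.1],[[0.002,0.04,0.002],[-5,-11.8,4.8],0.1]]'
python3 - <<'E'
from h import *
np.set_printoptions(precision=4,suppress=True)
p,R=parepose(.10);print(shift(p,R),ctrl.read_state()["joints"])
E
```

```text
clock: 14.53
eef_pos: [0.5683, 0.0886, 0.2861]
eef_rot: [-1.571, 0.783, 1.751]
wrist_force: [0.5, 0.3, -1.6]
opening: 0.325
(array([ 0.0633,  0.0319, -0.0051]), array([0.0159, 0.0304, 0.158 ])) [ 0.0093  0.467  -0.7794  1.6964  0.9349  1.6731  0.7736]
```

```bash
python3 -m crank '[[[0.02,0.01,-0.002],[0,0,0],0.1],[[0.045,0.02,-0.005],[0,0,0],0.1],[[0.063,0.032,-0.005],[0,0,0],0.1],[[0.063,0.032,-0.005],[0,0,0],0.1],[[0.063,0.032,-0.005],[0,0,0],0.1],[[0.063,0.032,-0.005],[0,0,0],0.1]]'
python3 - <<'E'
from h import *
np.set_printoptions(precision=4,suppress=True)
s=ctrl.read_state();R0=Ro.from_euler("xyz",s["eef_rot"]).as_matrix();e=s["eef_pos"]+R0@ET
print("edge est",e,proj("top",e),proj("side",e))
p,R=parepose(.015);print(shift(p,R),ctrl.read_state()["joints"])
for n in("side","top","wrist"):
    im=ctrl.capture(n);cv2.imwrite(f"pics/{n}15.png",im[:,:,::-1])
crop("pics/side15.png",240,200,160,140,5,"pics/side15c.png")
crop("pics/top15.png",250,190,130,120,6,"pics/top15c.png")
E
```

```text
clock: 15.03
eef_pos: [0.573, 0.1124, 0.2241]
eef_rot: [-1.584, 0.782, 1.74]
wrist_force: [0.4, -0.9, -1.4]
opening: 0.321
edge est [0.5895 0.0255 0.135 ] [311.8611 245.0061] [326.4312 263.6232]
(array([0.0634, 0.0642, 0.0046]), array([ 0.3384, -0.4116,  0.2197])) [-0.0486  0.5684 -0.7596  1.7064  0.975   1.6393  0.6606]
```

View pics/side15c.png

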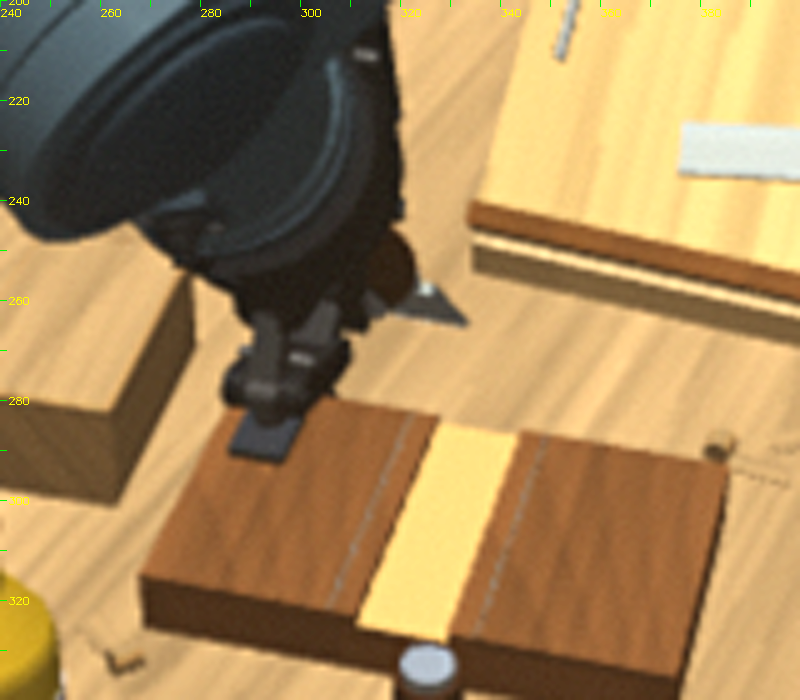

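View pics/top15c.png

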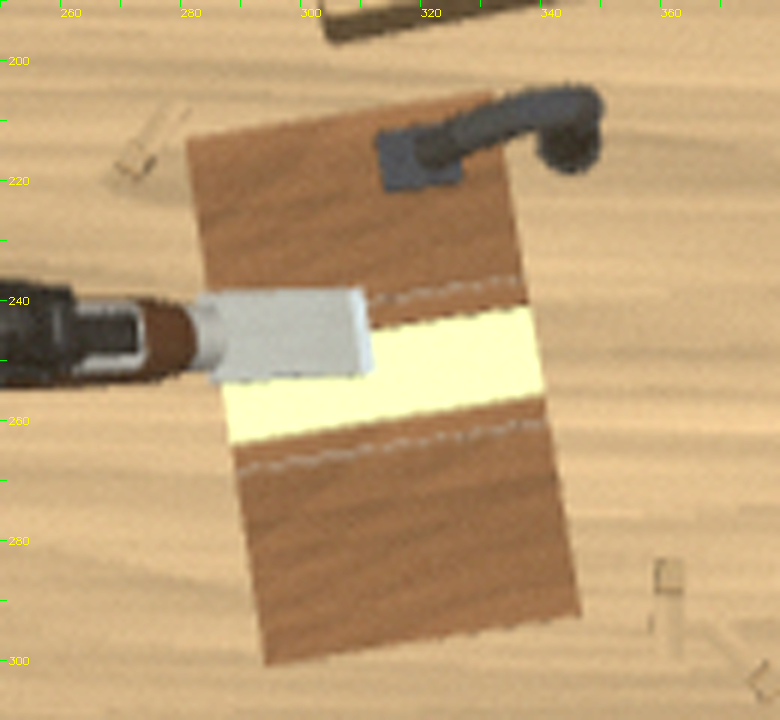

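View pics/wrist15.png

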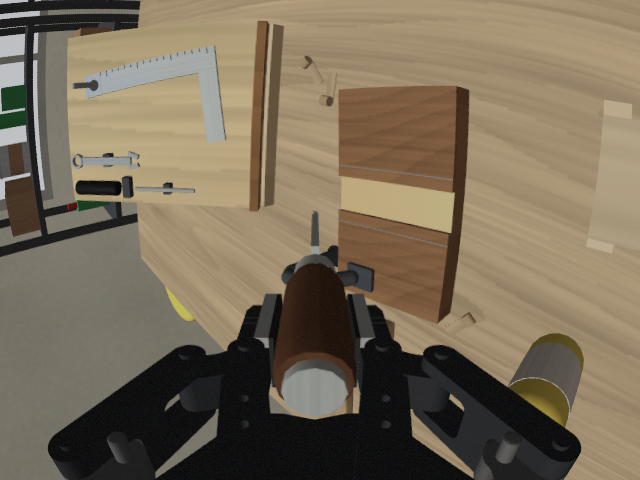

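Run:
```python
from h import *
crop("pics/top15.png",275,225,50,40,16,"pics/top15d.png")
crop("pics/side15.png",305,240,40,30,18,"pics/side15d.png")
crop("pics/wrist15.png",285,195,60,60,10,"pics/wrist15d.png")
```

```text
(no output)
```

View pics/top15d.png

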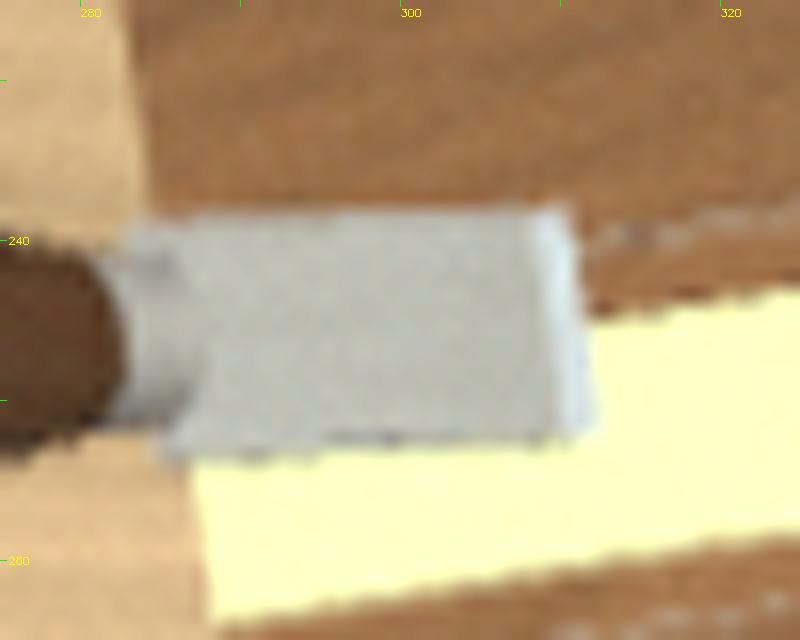

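View pics/wrist15d.png

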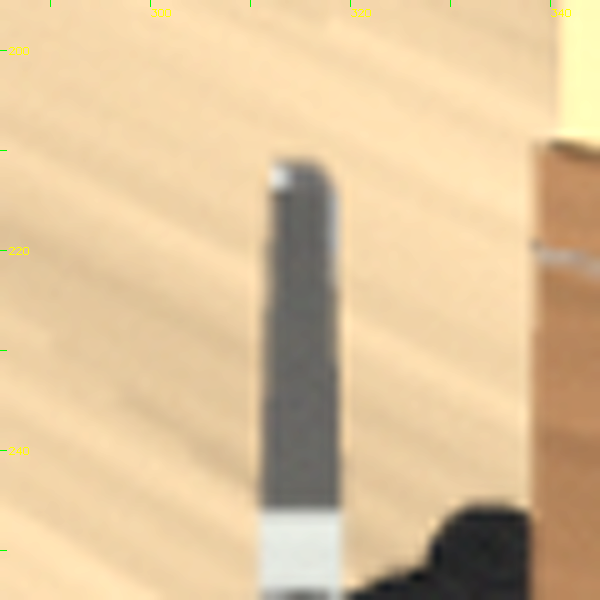

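View pics/side15d.png

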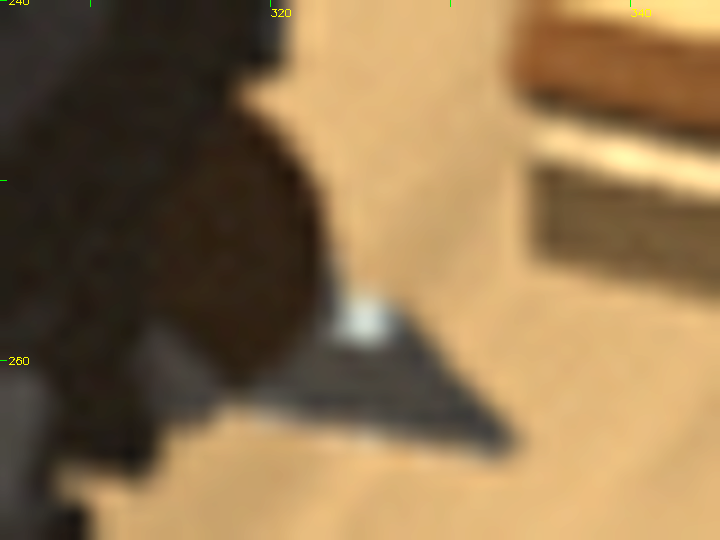

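Run:
```python
from h import *
np.set_printoptions(precision=4,suppress=True)
H=lambda x,y:((x+.5)/16+275-.5,(y+.5)/16+225-.5)
s=ctrl.read_state();R=Ro.from_euler("xyz",s["eef_rot"]).as_matrix();pos=s["eef_pos"]
W=lambda X:pos+R@np.array(X)
a,b=proj("top",W((0,.1256,-.016))),proj("top",W((0,.1256,.016)))
print("pred edge px",a,b,"ang",np.degrees(np.arctan2(*(a-b))))
print("seen",H(575,210),H(597,430))
e1,e2=onz("top",H(575,210),.135),onz("top",H(597,430),.135)
print(e1,e2,"yaw",np.degrees(np.arctan2(*(e1-e2)[[1,0]])),"len",np.linalg.norm(e1-e2),"mid",(e1+e2)/2)
print("toolz",R[:,2],"gy",gy,"tooly",R[:,1])
for X in[(-.00225,.1256,-.016),(.00225,.1256,-.016),(-.00225,.1256,.016),(.00225,.1256,.016)]:print("side",proj("side",W(X)))
p=ctrl.camera_params("wrist");K,T=p["K"],p["T"]
def wproj(X):
    q=T[:3,:3].T@(W(X)-T[:3,3]);r=np.linalg.norm(q[:2]);th=np.arctan2(r,q[2]);return q[:2]/r*th*K[0,0]+K[:2,2]
for X in[(-.00225,.045,.016),(.00225,.045,.016),(-.00225,.1256,.016),(.00225,.1256,.016),(0,.1256,-.016)]:print("wrist",X,wproj(X))
```

```text
pred edge px [310.7637 237.9974] [312.9607 252.0742] ang -171.12943837702574
seen (310.46875, 237.65625) (311.84375, 251.40625)
[0.606  0.0291 0.135 ] [0.5752 0.0252 0.135 ] yaw 7.132031591200106 len 0.031090005770227042 mid [0.5906 0.0271 0.135 ]
toolz [-0.984  -0.1781 -0.01  ] gy [0.9839 0.1788 0.    ] tooly [ 0.1324 -0.6916 -0.71  ]
side [318.7981 261.0167]
side [318.3441 263.2546]
side [334.6408 263.7653]
side [334.1959 266.0217]
wrist (-0.00225, 0.045, 0.016) [308.3044 243.6477]
wrist (0.00225, 0.045, 0.016) [316.7319 243.6446]
wrist (-0.00225, 0.1256, 0.016) [309.938  208.8627]
wrist (0.00225, 0.1256, 0.016) [316.0041 208.8592]
wrist (0, 0.1256, -0.016) [313.0268 249.5398]
```

```bash
python3 -m crank '[[[0.01,0.01,0.002],[0,-1.5,0],0.1],[[0.025,0.025,0.0046],[0.3,-3.9,0.2],0.1],[[0.04,0.04,0.0046],[0.3,-3.9,0.2],0.1],[[0.0457,0.0465,0.0046],[0.3,-3.9,0.2],0.1],[[0.0457,0.0465,0.0046],[0.3,-3.9,0.2],0.1],[[0.0457,0.0465,0.0046],[0.3,-3.9,0.2],0.1]]'
python3 - <<'E'
from h import *
np.set_printoptions(precision=4,suppress=True)
s=ctrl.read_state();R0=Ro.from_euler("xyz",s["eef_rot"]).as_matrix();e=s["eef_pos"]+R0@ET
print("edge est",e,R0)
for n in("side","top","wrist"):
    im=ctrl.capture(n);cv2.imwrite(f"pics/{n}16.png",im[:,:,::-1])
crop("pics/side16.png",290,250,60,60,11,"pics/side16d.png")
crop("pics/top16.png",275,230,50,40,16,"pics/top16d.png")
E
```

```text
clock: 15.68
eef_pos: [0.5677, 0.1107, 0.1571]
eef_rot: [-1.505, 0.784, 1.842]
wrist_force: [0.7, -0.2, -1.7]
opening: 0.33
edge est [0.5835 0.0232 0.0684] [[-0.1897  0.1258 -0.9737]
 [ 0.682  -0.6966 -0.2229]
 [-0.7063 -0.7064  0.0463]]
```

View pics/top16d.png

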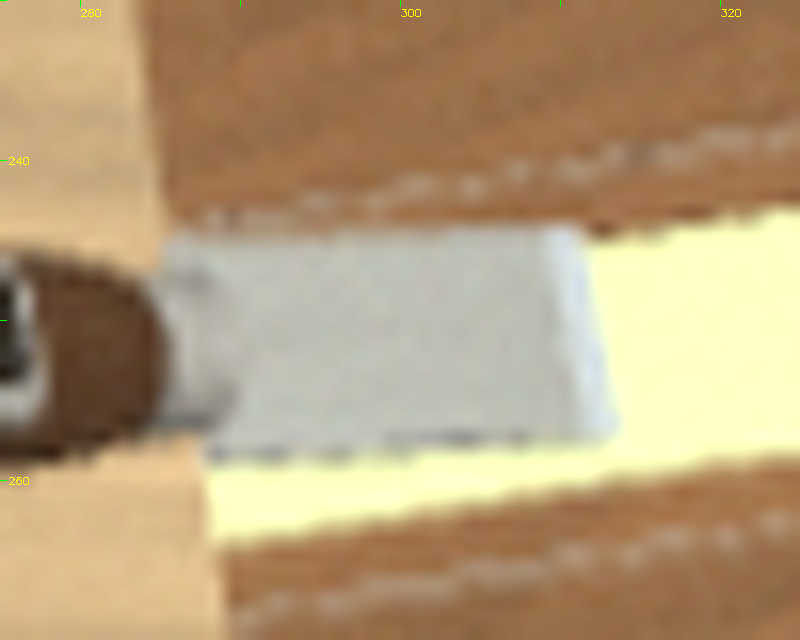

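View pics/side16d.png

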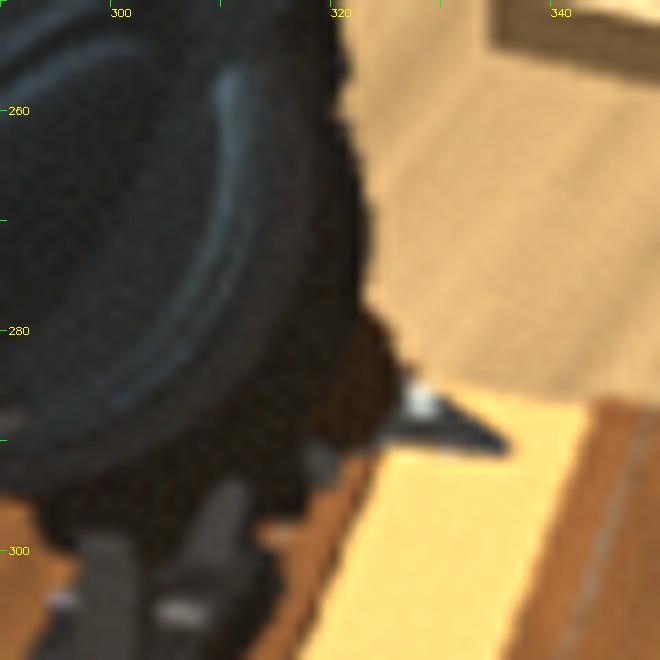

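Run:
```python
from h import *
np.set_printoptions(precision=4,suppress=True)
H=lambda x,y:((x+.5)/16+275-.5,(y+.5)/16+230-.5)
im=cv2.imread("pics/top16.png")
# subpixel edge of blade vs groove: threshold on yellow (B low) along rows
for z in(.0684,):
    e1,e2=onz("top",H(583,230),z),onz("top",H(617,432),z)
    print(e1,e2,"yaw",np.degrees(np.arctan2(*(e1-e2)[[1,0]])),"len",np.linalg.norm(e1-e2),"mid",(e1+e2)/2)
for r in range(244,260):
    row=im[r,300:322].astype(int); print(r,row[6:18].tolist() if r in(246,252) else "", [int(v[0]-v[2]) for v in row[8:17]])
```

```text
[0.6    0.0288 0.0684] [0.57   0.023  0.0684] yaw 10.947579901162502 len 0.03059419136226091 mid [0.585  0.0259 0.0684]
244  [-17, -7, -6, -33, -46, -49, -50, -45, -42]
245  [-6, 2, 6, -20, -40, -44, -46, -44, -44]
246 [[120, 126, 126], [121, 129, 126], [122, 128, 127], [137, 139, 136], [152, 152, 145], [150, 159, 152], [133, 180, 176], [132, 181, 177], [132, 180, 177], [131, 181, 176], [134, 183, 179], [131, 181, 176]] [-5, 1, 7, -2, -43, -45, -45, -45, -45]
247  [-6, -1, 6, 7, -43, -44, -45, -45, -44]
248  [-5, -4, 7, 8, -35, -43, -43, -45, -44]
249  [-6, -5, 3, 6, -22, -44, -45, -43, -44]
250  [-6, -5, 1, 6, -17, -43, -46, -44, -44]
251  [-5, -5, 0, 8, -2, -42, -43, -43, -44]
252 [[120, 126, 126], [121, 128, 126], [119, 126, 124], [119, 126, 125], [130, 136, 133], [150, 150, 144], [151, 152, 144], [134, 181, 176], [134, 182, 178], [134, 182, 178], [132, 179, 176], [132, 181, 177]] [-5, -6, -3, 6, 7, -42, -44, -44, -44]
253  [-7, -6, -6, 6, 7, -34, -43, -44, -45]
254  [-6, -6, -5, 3, 5, -22, -43, -45, -45]
255  [-4, -5, -6, 0, 6, -18, -44, -44, -43]
256  [-8, -8, -5, 0, 8, -2, -43, -43, -42]
257  [-17, -20, -18, -14, -19, -27, -42, -45, -44]
258  [-38, -38, -39, -38, -41, -42, -43, -42, -45]
259  [-45, -45, -45, -45, -45, -46, -48, -47, -47]
```

```bash
cat >> h.py <<'E'
def edgeyaw(f,r0,r1,x0,x1,z,thr=-22):
    im=cv2.imread(f).astype(float);d=im[:,:,0]-im[:,:,2];P_=[]
    for r in range(r0,r1+1):
        v=d[r,x0:x1]
        k=[i for i in range(len(v)-1) if v[i]>thr>=v[i+1]]
        if k: i=k[-1];P_.append((x0+i+(v[i]-thr)/(v[i]-v[i+1]),r))
    Q=np.array([onz("top",q,z)[:2] for q in P_])
    a,b=np.polyfit(Q[:,0],Q[:,1],1);res=np.std(Q[:,1]-a*Q[:,0]-b)
    return np.degrees(np.arctan(a)),res,Q[0],Q[-1]
E
python3 - <<'E'
from h import *
np.set_printoptions(precision=4,suppress=True)
print(edgeyaw("pics/top15.png",246,250,300,322,.135))
print(edgeyaw("pics/top15.png",240,250,300,322,.135,-15))
print(edgeyaw("pics/top16.png",245,256,300,322,.0684))
# groove edges (long): per column transitions of brightness
for f in("pics/top0.png","pics/top16.png"):
    im=cv2.imread(f).astype(float)[:,:,1]
    for nm,r0,r1,sg in(("far",238,256,1),("near",252,268,-1)):
        L=[]
        for x in range(318,336):
            v=im[r0:r1,x]*sg;thr=130*sg
            k=[i for i in range(len(v)-1) if v[i]<thr<=v[i+1]] if sg>0 else [i for i in range(len(v)-1) if v[i]<thr<=v[i+1]]
            if k:i=k[0];L.append((x,r0+i+(thr-v[i])/(v[i+1]-v[i])))
        Q=np.array([onz("top",q,.03)[:2] for q in L]);a,b=np.polyfit(Q[:,1],Q[:,0],1)
        print(f,nm,len(L),"yaw",np.degrees(np.arctan(-a)),"x at y=.0242",a*.0242+b)
E
```

```text
(np.float64(10.2908168266182), np.float64(0.0001363287296661375), array([0.5873, 0.0262]), array([0.5783, 0.0247]))
(np.float64(10.303954239442616), np.float64(0.00026920502773807915), array([0.6007, 0.0289]), array([0.5783, 0.0253]))
(np.float64(12.905356405666215), np.float64(0.00016024725596064252), array([0.5974, 0.0285]), array([0.5713, 0.0221]))
pics/top0.png far 18 yaw 9.949445859144374 x at y=.0242 0.6030918016729492
pics/top0.png near 18 yaw 10.360490599929964 x at y=.0242 0.566576650242123
pics/top16.png far 18 yaw 10.028425904621201 x at y=.0242 0.6035011275617364
pics/top16.png near 18 yaw 10.548904088185457 x at y=.0242 0.5659252649173034
```

```bash
sed -i 's/^gam=.*/gam=np.radians(10.2)/; s/^GC=.*/GC=np.array([.5845,.0242,.03]); ET=np.array([0,.1256,0])/' h.py
python3 - <<'E'
from h import *
np.set_printoptions(precision=4,suppress=True)
p,R=parepose(.014);print(shift(p,R))
E
```

```text
(array([ 0.0181,  0.0184, -0.0013]), array([0.1702, 3.6427, 0.0211]))
```

```bash
python3 -m crank '[[[0.005,0.005,-0.001],[0,2,0],0.1],[[0.01,0.01,-0.001],[0,3.6,0],0.1],[[0.015,0.015,-0.001],[0.2,3.6,0],0.1],[[0.018,0.018,-0.001],[0.2,3.6,0],0.1],[[0.018,0.018,-0.001],[0.2,3.6,0],0.1],[[0.018,0.018,-0.001],[0.2,3.6,0],0.1],[[0.018,0.018,-0.001],[0.2,3.6,0],0.1]]'
cat > chk.py <<'E'
from h import *
import sys
k=sys.argv[1];np.set_printoptions(precision=4,suppress=True)
s=ctrl.read_state();R0=Ro.from_euler("xyz",s["eef_rot"]).as_matrix();e=s["eef_pos"]+R0@ET
print("edge est",e,"groove coords mm",1e3*np.array([(e-GC)@gx,(e-GC)@gy,(e-GC)[2]]),"edge dir",R0[:,2],"slope",np.degrees(np.arcsin(-R0[2,1])),"axis yaw",np.degrees(np.arctan2(R0[0,1],-R0[1,1])))
p,R=parepose(.014);print(shift(p,R))
for n in("side","top","wrist"):
    im=ctrl.capture(n);cv2.imwrite(f"pics/{n}{k}.png",im[:,:,::-1])
crop(f"pics/side{k}.png",290,250,60,60,11,f"pics/side{k}d.png")
crop(f"pics/top{k}.png",275,230,50,40,16,f"pics/top{k}d.png")
E
python3 chk.py 17
```

```text
clock: 16.42
eef_pos: [0.5678, 0.1113, 0.1322]
eef_rot: [-1.567, 0.786, 1.752]
wrist_force: [-0.5, -0.1, -2.4]
opening: 0.32
edge est [0.5833 0.0239 0.0434] groove coords mm [ 0.1188 -1.2143 13.3668] edge dir [-0.9841 -0.1774  0.003 ] slope 44.98806430521602 axis yaw 10.048537107213816
(array([-0.0004, -0.0005, -0.001 ]), array([-0.1071,  0.132 , -0.0117]))
```

View pics/top17d.png

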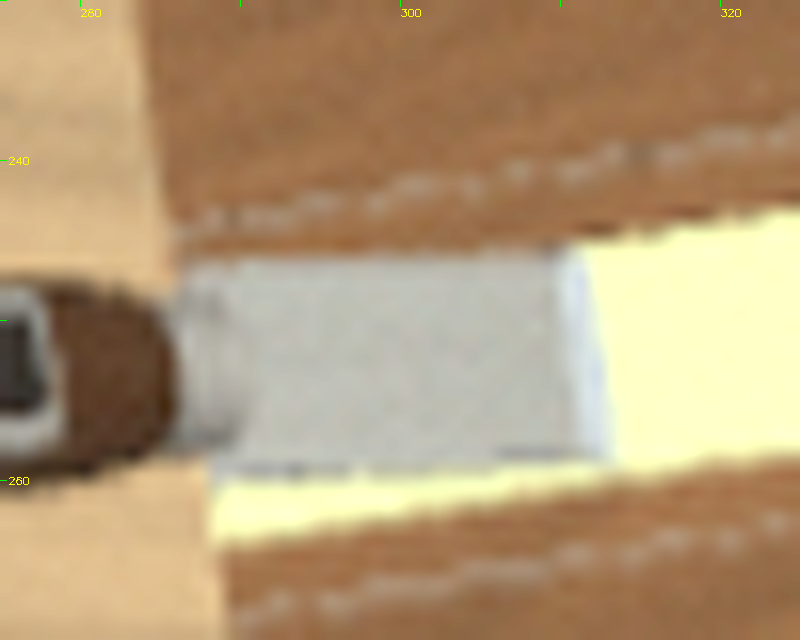

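View pics/side17d.png

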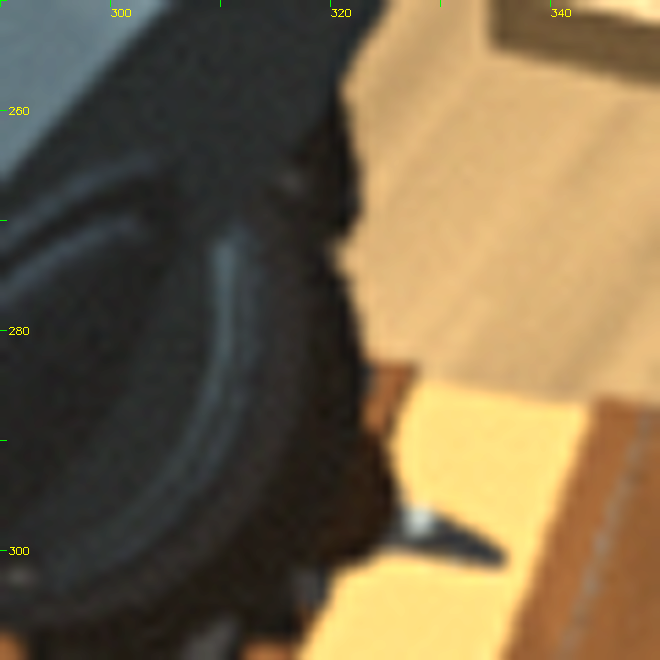

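View pics/wrist17.png

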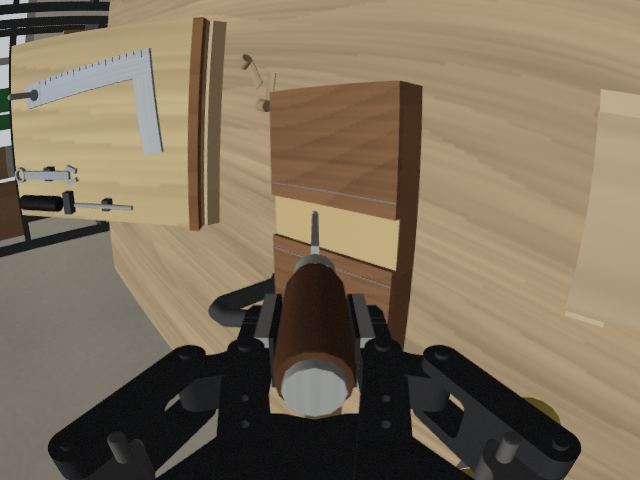

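Run:
```python
from h import *
np.set_printoptions(precision=4,suppress=True)
H=lambda x,y:((x+.5)/16+275-.5,(y+.5)/16+230-.5)
a,b=onz("top",H(578,250),.0434),onz("top",H(610,460),.0434)
G0=np.array([.5848,.0242,.0434])
print(a,b,(a-G0)@gy,(b-G0)@gy,((a+b)/2-G0)@gy)
print(edgeyaw("pics/top17.png",247,257,300,322,.0434))
# side view: right corner of the edge
S=lambda x,y:((x+.5)/11+290-.5,(y+.5)/11+250-.5)
q=onz("side",S(508,560),.0434);print("side near corner",q,(q-G0)@gy,(q-G0)@gx)
```

```text
[0.6    0.03   0.0434] [0.568  0.0243 0.0434] 0.015958230189461627 -0.016473867213590596 -0.00025781851206454034
(np.float64(10.536527805732465), np.float64(0.00017170462514498489), array([0.5955, 0.0276]), array([0.5712, 0.0232]))
side near corner [0.5705 0.0202 0.0434] -0.014754275104667683 0.0013893679675450231
```

```bash
python3 -m crank '[[[0,0,-0.0006],[0,0,0],0.1],[[0,0,-0.0006],[0,0,0],0.1],[[0,0,-0.0006],[0,0,0],0.1],[[0,0,-0.0006],[0,0,0],0.1],[[0,0,-0.0006],[0,0,0],0.1],[[0,0,-0.0006],[0,0,0],0.1]]'; python3 chk.py 18
python3 - <<'E'
from h import *
H=lambda x,y:((x+.5)/16+275-.5,(y+.5)/16+230-.5)
S=lambda x,y:((x+.5)/11+290-.5,(y+.5)/11+250-.5)
print(tri(H(610,460),S(508,560)))
s=ctrl.read_state();print(s["qd"],s["clock"])
crop("pics/top18.png",400,210,130,120,6,"pics/top18c.png")
E
```

```text
clock: 17.07
eef_pos: [0.5682, 0.1113, 0.1317]
eef_rot: [-1.566, 0.786, 1.752]
wrist_force: [-1.3, 0.3, -2.7]
opening: 0.326
edge est [0.5836 0.0238 0.0429] groove coords mm [ 0.2371 -0.9488 12.9492] edge dir [-0.9842 -0.1772  0.0034] slope 44.985282583046455 axis yaw 10.008494206046976
(array([-0.0006, -0.0009, -0.0006]), array([-0.1355,  0.1428, -0.0144]))
(array([0.56813984, 0.02442938, 0.04751489]), np.float64(0.0009899276676390608))
[-3.03486048e-04 -8.61826797e-04 -8.83033008e-05 -1.75082178e-03
 -1.16737867e-03 -1.62249755e-03 -8.77545095e-04] 17.2167
```

View pics/side18.png

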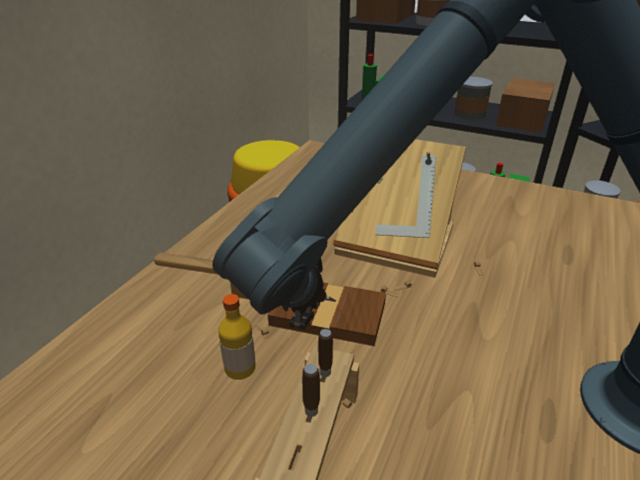

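View pics/top18.png

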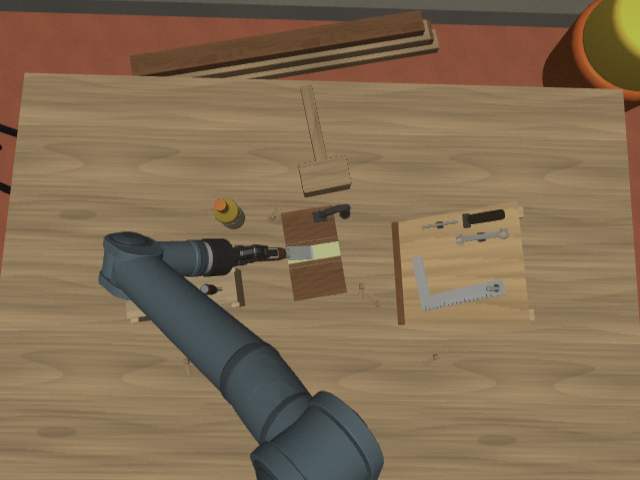

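```bash
python3 -c "
from cell import ctrl
print(ctrl.hand_in());s=ctrl.read_state();print(s['clock'],s['eef_pos'],s['opening'])"
```

```text
the job is handed in; nothing more can be done
None
the job is handed in; nothing more can be done
```

The job is handed in, about 17 s into the 67 s allowed. The square hangs flat by its hole on the peg. The widest chisel is gripped in the air over the groove, sloping at 45° with its edge down.

**Last checks of the chisel:**

| Check | Reading |
|---|---|
| Slope | 45.0° |
| Edge direction | 10.2–10.5° against the groove's 10.2° |
| Centring on the groove's width | within about 1 mm: arm pose −0.9 mm, top picture −0.3 mm before a final 0.6 mm nudge (arm pose −1.2 mm then) |
| Edge height above the board's face | 13 mm from the arm pose, about 17 mm from two camera views |

**Readings that disagreed or went wrong:**
- **Edge height:** the two values differ by about 4 mm. The top and side views have roughly that much error in height, so I left it.
- **Blade angle:** I first read the blade as twisted about 3° and corrected it. A finer edge fit showed no twist, so I turned it back.
- **Square in the grip:** it rolled a few degrees on the way to the peg and came flat again against the tool board.
- **Contact forces:** the fingertips pressed the board with about 44 N while I was finding its surface. The wrist force, limit 120 N, never read above that. The task limits the arm and the gripper's body to 40 N and does not say whether fingertips count.

In the last pictures the mallet and glue bottle stand where they were. The other two chisels are upright in the rack in the side view; the arm partly hides the rack from above.

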